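# Fit the air filter that stands behind the spray can and the oil bottle

### The job

Fit the new air filter to the air cleaner: first lift the spray can and the oil bottle that stand in front of the filter out of the red steel tray and stand both on the black rubber mat, leaving the filter where it is until then. Next set the filter over the stud, flat in the air cleaner base, and lay the black cover on top of it with the stud up its collar; then put the can and the bottle back upright, each on the very spot where it stood. Do not knock anything over and leave the little tin and the cardboard box in the tray where they are.

Things in the scene. Friction and masses are not known exactly. Their poses are not given: they have to be found in the camera images.
- can: Loose spray can with an aluminium and white body, upright: 52 mm diameter, straight sides up to 112 mm, a shoulder and then a white nozzle cap 26 mm wide up to 132 mm. About 0.3 kg. Origin: centre of its underside; z up. It stands in the front row of the tray, left or right; its start place is where it must return to.
- bottle: Loose grey plastic oil bottle with a paper label, upright: 60 mm diameter, straight sides up to 108 mm, a conical shoulder and then a black cap 32 mm wide up to 132 mm. About 0.4 kg. Origin: centre of its underside; z up. It stands in the front row of the tray beside the can, 90 mm between their axes; its start place is where it must return to.
- filter: Loose new air filter: an upright ring of pleated paper with black rubber end rings, 62 mm outer diameter, 50 mm tall, through hole 27 mm. About 0.07 kg. Origin: centre of its underside, on the hole's axis; z up. It stands in the tray behind the can and the bottle.
- cover: Loose black plastic air cleaner cover lying flat on the bench on the robot's side of the air cleaner: a disc 80 mm in diameter with a rim up to 8 mm, and in its middle an upright collar to grip, 38 mm outer diameter, up to 40 mm above the underside, with a 24 mm hole right through. About 0.06 kg. Origin: centre of its underside; z up.
- tin: Loose bystander: small brass-coloured tin, 38 mm diameter, 34 mm tall, in the back left corner of the tray. Origin: centre of its underside. To be left alone.
- plugbox: Loose bystander: small cardboard box, 30 x 30 x 60 mm tall, in the back right corner of the tray. Origin: centre of its underside. To be left alone.
- caddy: Fixed red sheet-steel parts tray, open at the front (its -x side, towards the robot): 180 mm along its x, 280 mm along its y, floor 4 mm thick; walls 4 mm thick and 40 mm high at the back (+x) and at both sides (y). Origin: centre of its underside; x points from the open front to the back, z up. The can and the bottle stand 35 mm in front of its centre, the filter about 30 mm behind it.
- mat: Fixed black rubber mat lying on the bench, the place to set things aside: 130 mm along its x, 200 mm along its y, 4 mm thick. Origin: centre of its underside; z up.
- cleaner: Fixed air cleaner base bolted to a 130 x 130 x 10 mm dark steel plate: a round black dish, 104 mm outer diameter, inner floor 50 mm above the bench, rim 8 mm higher (inner diameter 96 mm). A steel stud 7 mm thick rises from its centre to 118 mm above the bench. Origin: on the stud's axis at bench height; z up. The filter goes on the dish floor, the cover on the filter (underside at 100 mm).
Not all that is in view belongs to the job. What is shaped like the filter but yellow is not meant.

How it is judged:
On the way, in this order (a step that is already met when the one before it is completed fails the run):
1. the can and the bottle both stand on the rubber mat, the filter still where it was (x of can in the frame of mat between -0.065 and 0.065 m and y of can in the frame of mat between -0.1 and 0.1 m and z of each of can, bottle in the frame of mat below 0.01 m and angle between each of can, bottle's own z axis and vertical below 0.1 rad and linear speed of each of can, bottle below 0.03 m/s and x of bottle in the frame of mat between -0.065 and 0.065 m and y of bottle in the frame of mat between -0.1 and 0.1 m and distance of filter from where it was at the start of the episode below 0.02 m), for 0.2 s.
2. the filter sits over the stud, flat in the air cleaner base, with the can and the bottle still on the mat (horizontal distance between filter and cleaner below 0.013 m and z of filter in the frame of cleaner between 0.046 and 0.054 m and angle between filter's own z axis and vertical below 0.08 rad and x of can in the frame of mat between -0.065 and 0.065 m and y of can in the frame of mat between -0.1 and 0.1 m and z of each of can, bottle in the frame of mat below 0.01 m and angle between each of can, bottle's own z axis and vertical below 0.1 rad and linear speed of each of can, bottle below 0.03 m/s and x of bottle in the frame of mat between -0.065 and 0.065 m and y of bottle in the frame of mat between -0.1 and 0.1 m), for 0.2 s.
At the end, for the whole second after the job is handed in: The filter sits over the stud flat on the dish floor (axis within 13 mm of the stud, height within 4 mm), the cover lies flat on the filter around the stud (within 13 mm, height within 4 mm), the can and the bottle stand upright each within 15 mm of where it started, and all is released and at rest (horizontal distance between each of filter, cover and cleaner below 0.013 m and z of filter in the frame of cleaner between 0.046 and 0.054 m and angle between each of filter, cover, can, bottle's own z axis and vertical below 0.08 rad and z of cover in the frame of cleaner between 0.096 and 0.104 m and distance of each of can, bottle from where it was at the start of the episode below 0.015 m and linear speed of each of filter, cover, can, bottle below 0.02 m/s and angular speed of each of filter, cover, can, bottle below 0.2 rad/s); the robot touches nothing.
It fails at once if the can or the bottle is tipped over (angle between any of can, bottle's own z axis and vertical above 0.6 rad).
It fails at once if the little tin or the cardboard box in the tray is disturbed (moved over 25 mm) (distance of any of tin, plugbox from where it was at the start of the episode above 0.025 m).
It also fails if it takes over 131 s, if anything falls off the work surface, if the arm or the gripper's body presses on something with over 40 N, if the wrist force passes 120 N, or if a joint passes its speed limit or range.

### The arm

A 6-joint arm with a two-finger parallel gripper is mounted at the origin on the work surface. World frame = base frame: x ahead of the robot, y to its left, z up, the work surface at z = 0. Lengths are in m, angles in rad, forces in N, time in s.
With the tool pointing down it reaches from about 0.375 to 0.9 m from the base axis. Payload 3.1 kg.
Tool frame: the origin (TCP) lies midway between the tips of the shut fingers; the grasp point (between the pads) lies 19 mm behind it (manip.grasp_offset is the distance from the TCP to the grasp point, in m); z points along the fingers, y is the line along which they close (so a half turn about z gives the same grasp; the last joint's range is limited). The gripper opens to 85 mm and grips with 20 to 120 N. Pads are 22 mm wide; open, the fingers measure 114 mm over their backs; the gripper's body (76 mm by 85 mm) begins 54 mm behind the grasp point. The pads swing forward as they close: fully open they stand 13 mm farther back than shut.
Start: joints at [-1.526, 0.527, 1.433, -0, 1.181, -0.178], TCP at [0.139, -0.609, 0.231] pointing down, gripper open.
Joint ranges: [-3.08, 3.08], [-0.75, 2.2], [0.22, 2.44], [-1.43, 4.57], [0, 2.65], [-2.85, 2.85]. Speed limits (rad/s): [2.79, 2.79, 3.14, 3.14, 3.14, 3.14].

### API

Orientations are given as a unit quaternion [x, y, z, w].
In Python, from station import sensors, cams, order, manip gives the robot as it stands.
- The arm moves only by the tool move_arm, never from a script. Its argument "targets" is a list of rows, each an object of numbers: "dx", "dy", "dz": the shift along the world's x, y, z normalised to -1 to 1, where 1 is 25 mm; "rx", "ry", "rz": the turn, a rotation vector about the world's x, y, z normalised to -1 to 1, where 1 is 30 degrees. A call has exactly 10 rows; each row shifts and turns the commanded pose from where the row before left it; what a row does not reach is not made up. A row lasts 1/8 s, in which the tool goes at most 62.5 mm and 10.7 degrees, less where a joint would pass 70% of its speed; a pose out of reach is approached as far as the arm can. A call with a number of a shift or a turn outside -1 to 1 is refused whole. A call with a gripper value outside its range is refused whole. "claw" is the opening in per cent of the stroke, from 0 (shut) to 100 (fully open), set as the call begins (left out, the last holds). The fingers move at their own pace and stop on an object; "newtons" is the grip in N (left out, the last holds). Time passes only in rows, so rows that do not move let the fingers close, or fill a call up. It gives the time, the measured TCP pose, the force, the opening and the grip force at its end, in the units of the state.
- sensors.sense(): the state, without advancing time (a new reading comes with each control period).
- cams.snapshot(name): name is "side" or "top"; returns the picture (420x560x3 uint8, red, green, blue); there is no depth.
- cams.camera_model(name): a dict with "fx", "fy", "cx", "cy" (pixels), "extrinsics" (4x4, takes a point from world to camera coordinates). Camera axes: x right, y down, z forward; pixel columns grow to the right and rows downward; lengths in m; the calibration is good to about 2 mm. A picture is of the moment at which its call begins. camera_model takes no time and is no camera call.
- order.sign_off(): hands the job in; it is judged then, once.
The state is a dict: "t": time; "q": joint angles; "qd": joint speeds; "tau": joint torques, N m; "tcp_pos": TCP position; "tool_rot": TCP orientation; "force": force on the tool from outside, world axes, zero at the start; "ft_torque": the same for the moment, N m; "finger_gap": opening from 0.0 (shut) to 1.0 (fully open); "gripper_force": force on a finger pad.
Only numpy, scipy, OpenCV 4.12 (cv2) and the standard library are available. Lean on these libraries where they do the work, as an engineer would, in place of code of your own. Each camera call takes 0.05 s, during which the arm holds its last target. There are 200 camera calls.

## Working session

There is one attempt and no reset: what is moved stays moved. The work goes in short steps, Python scripts to look and compute and a tool call to move; the robot and the scene stay as the last step left them, time stands still between calls to the robot, and variables do not carry over. Pictures are saved under pics/ and viewed, at most 14 in all, crops included, and the job is handed in when it is done.

Besides the shell and the picture viewer there is one more tool, called after "Request:" as name(argument=value, ...) on one line, values as JSON. move_arm: Moves the arm, as the interface text tells. Scaled input: -1 to 1 covers 25 mm each way for a shift and 30 degrees each way for a turn. Its arguments: {"type":"object","properties":{"targets":{"type":"array"},"claw":{"type":"number"},"newtons":{"type":"number"}},"required":["targets"]}

```bash
mkdir -p pics; ls; python3 - <<'E'
from station import sensors,cams,manip
import cv2,numpy as np
np.set_printoptions(precision=4,suppress=True)
for n in("side","top"):
    cv2.imwrite(f"pics/{n}0.png",cams.snapshot(n)[:,:,::-1])
    m=cams.camera_model(n);print(n,m["fx"],m["fy"],m["cx"],m["cy"]);E=np.array(m["extrinsics"]);print(E, -E[:3,:3].T@E[:3,3])
s=sensors.sense();print(s,manip.grasp_offset)
E
```

```text
pics
side 472.90782009188644 472.90782009188644 277.3692278233178 212.99335579141393
[[-0.8973 -0.4412  0.0105  0.4474]
 [-0.2349  0.4573 -0.8577  0.104 ]
 [ 0.3736 -0.7721 -0.514   1.3888]
 [ 0.      0.      0.      1.    ]] [-0.093   1.2222  0.7984]
top 492.47347806430344 492.47347806430344 271.0713420037939 208.77462514509972
[[-0.0141 -0.9999  0.0077  0.0495]
 [-0.9973  0.0135 -0.0726  0.4625]
 [ 0.0725 -0.0087 -0.9973  1.4541]
 [ 0.      0.      0.      1.    ]] [0.3565 0.0559 1.4834]
{'t': 0.1, 'q': array([-1.5255,  0.5284,  1.4338, -0.    ,  1.1815, -0.1785]), 'qd': array([ 0.0003, -0.0021, -0.0014,  0.0006,  0.0004, -0.0007]), 'tau': array([ -0.0002, -44.3305, -17.8587,  -0.0003,   0.0039,  -0.    ]), 'tcp_pos': array([ 0.1387, -0.6087,  0.2304]), 'tool_rot': array([ 0.9937,  0.1117,  0.0001, -0.001 ]), 'force': array([-0.767 ,  0.5344,  0.2258]), 'ft_torque': array([ 0.0345, -0.0081, -0.0712]), 'gripper_force': 0.0, 'finger_gap': 1.0009655006191127} 0.0187
```

View pics/top0.png

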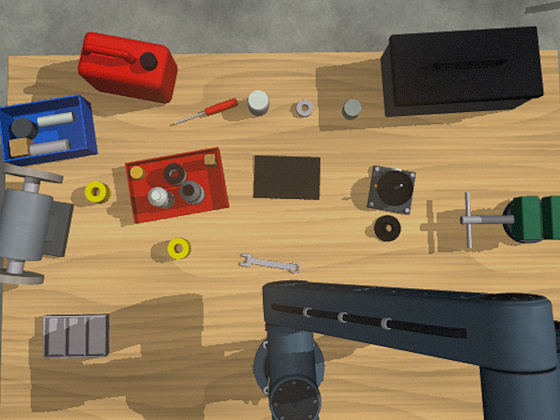

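View pics/side0.png

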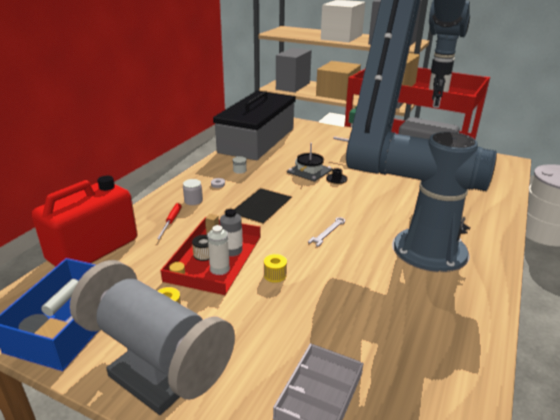

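The top view shows the tray near (177,185) with the can at (158,197), the bottle at (191,190) and the filter at (174,173). The mat is at (287,177), the cleaner at (391,189) and the cover at (388,229). I'll zoom in on the top and side crops.

```bash
python3 - <<'E'
import cv2
t=cv2.imread("pics/top0.png");s=cv2.imread("pics/side0.png")
a=cv2.resize(t[140:230,115:240],None,fx=6,fy=6,interpolation=cv2.INTER_CUBIC)
cv2.imwrite("pics/a.png",a)
b=cv2.resize(t[145:255,340:440],None,fx=5,fy=5,interpolation=cv2.INTER_CUBIC)
cv2.imwrite("pics/b.png",b)
c=cv2.resize(s[185:300,155:275],None,fx=5,fy=5,interpolation=cv2.INTER_CUBIC)
cv2.imwrite("pics/c.png",c)
E
```

```text
(no output)
```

View pics/a.png

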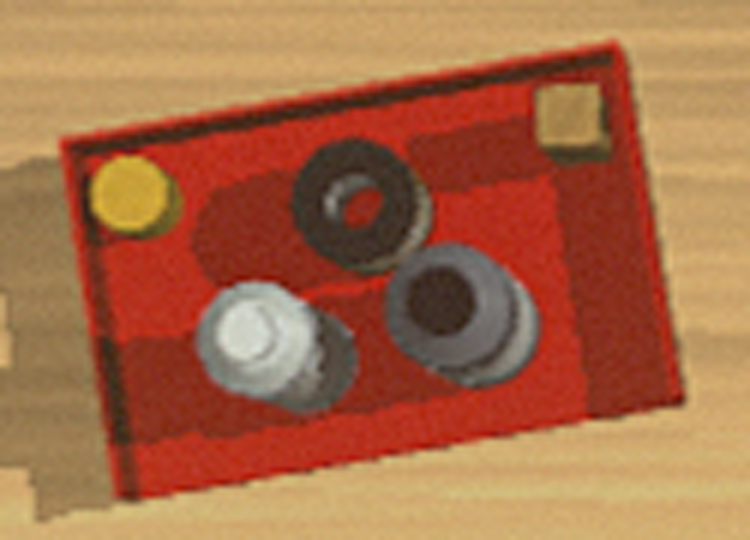

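View pics/b.png

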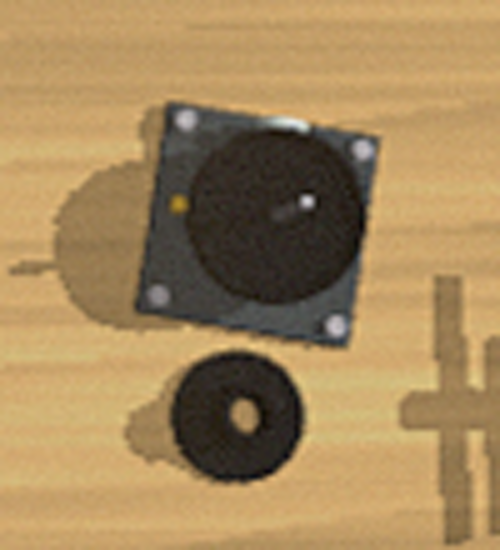

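View pics/c.png

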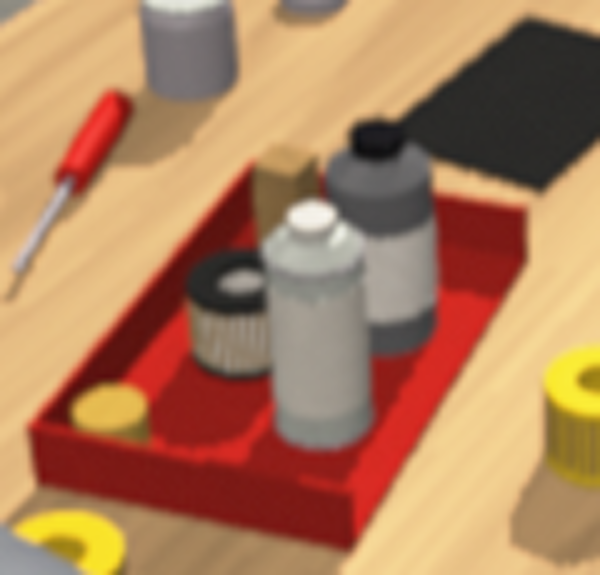

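Crop a (6x) puts the can cap at (245,332), the bottle cap at (440,300) and the filter top at (352,203), with the tray corners clear. Crop b (5x) puts the dish at (276,215), the stud tip at (307,201), the cover disc at (238,416) and its hole at (244,415). Crop c puts the can cap at (312,215) and the bottle cap at (378,135). Next I'll cast rays from these.

```bash
cat > h.py <<'E'
from station import sensors,cams
import cv2,numpy as np
np.set_printoptions(precision=4,suppress=True)
def ray(cam,u,v,z):
    m=cams.camera_model(cam);E=np.array(m["extrinsics"]);R=E[:3,:3]
    c=-R.T@E[:3,3];d=R.T@[(u-m["cx"])/m["fx"],(v-m["cy"])/m["fy"],1]
    return c+d*(z-c[2])/d[2]
def blob(mask,rect):
    x0,y0,x1,y1=rect;mm=np.zeros(mask.shape,np.uint8);mm[y0:y1,x0:x1]=mask[y0:y1,x0:x1]*255
    c=max(cv2.findContours(mm,0,cv2.CHAIN_APPROX_NONE)[0],key=cv2.contourArea)
    return c
E
python3 - <<'E'
from h import *
def cr(x,y,f,x0,y0):return (x+.5)/f-.5+x0,(y+.5)/f-.5+y0
A=(6,115,140);B=(5,340,145);C=(5,155,185)
for n,cam,x,y,K,z in [("can","top",245,332,A,.136),("can","side",312,215,C,.136),("bottle","top",440,300,A,.136),("bottle","side",378,135,C,.136),
 ("filter","top",352,203,A,.054),("FL","top",120,498,A,.04),("BL","top",62,138,A,.04),("BR","top",620,42,A,.04),("FR","top",684,403,A,.04),
 ("tin","top",130,195,A,.038),("box","top",569,115,A,.064),
 ("dish","top",276,215,B,.058),("stud","top",307,201,B,.118),("coverdisc","top",238,416,B,.008),("coverhole","top",244,415,B,.04),
 ("p1","top",186,119,B,.012),("p2","top",362,149,B,.012),("p3","top",158,295,B,.012),("p4","top",336,325,B,.012)]:
    print(n,cam,ray(cam,*cr(x,y,*K),z)[:2])
t=cv2.imread("pics/top0.png");g=t.max(2)
c=blob((g<75),(240,145,335,210));r=cv2.minAreaRect(c);print("mat",r,[ray("top",*p,.004)[:2] for p in cv2.boxPoints(r)],ray("top",*r[0],.004))
E
```

```text
can top [0.4969 0.361 ]
can side [0.4949 0.3644]
bottle top [0.5104 0.2719]
bottle side [0.5064 0.2795]
filter top [0.5678 0.3277]
FL top [0.4263 0.4433]
BL top [0.604  0.4729]
BR top [0.6484 0.1983]
FR top [0.4691 0.1681]
tin top [0.5756 0.4399]
box top [0.608  0.2208]
dish top [ 0.5172 -0.3182]
stud top [ 0.5181 -0.3201]
coverdisc top [ 0.4018 -0.3046]
coverhole top [ 0.4014 -0.3003]
p1 top [ 0.5814 -0.2778]
p2 top [ 0.5617 -0.3836]
p3 top [ 0.475  -0.2577]
p4 top [ 0.4555 -0.3643]
mat ((286.404052734375, 177.26187133789062), (64.9719009399414, 41.8348503112793), 1.6846843957901) [array([0.4998, 0.0961]), array([0.6272, 0.0909]), array([ 0.6188, -0.1062]), array([ 0.4913, -0.0998])] [ 0.5591 -0.0047  0.004 ]
```

Two-view and tray-geometry estimates agree:

| Item | x (m) | y (m) |
|---|---|---|
| Can | 0.4965 | 0.3605 |
| Bottle | 0.510 | 0.2715 |
| Filter | 0.5675 | 0.327 |
| Stud | 0.518 | -0.320 |
| Cover | 0.4015 | -0.302 |
| Mat | 0.559 | -0.005 |

The fingers already close almost along the tray's y, so I only need rz -3.6°.

Request:
move_arm(targets=[{"dx": 1, "dy": 1, "rz": -0.12}, {"dx": 1, "dy": 1}, {"dx": 1, "dy": 1}, {"dx": 1, "dy": 1}, {"dx": 1, "dy": 1}, {"dx": 1, "dy": 1}, {"dx": 1, "dy": 1}, {"dx": 1, "dy": 1}, {"dx": 1, "dy": 1}, {"dx": 1, "dy": 1}], claw=88, newtons=40)

```text
schema error: expected keys dx, dy, dz, rx, ry, rz
```

Request:
move_arm(targets=[{"dx": 1, "dy": 1, "dz": 0, "rx": 0, "ry": 0, "rz": -0.12}, {"dx": 1, "dy": 1, "dz": 0, "rx": 0, "ry": 0, "rz": 0}, {"dx": 1, "dy": 1, "dz": 0, "rx": 0, "ry": 0, "rz": 0}, {"dx": 1, "dy": 1, "dz": 0, "rx": 0, "ry": 0, "rz": 0}, {"dx": 1, "dy": 1, "dz": 0, "rx": 0, "ry": 0, "rz": 0}, {"dx": 1, "dy": 1, "dz": 0, "rx": 0, "ry": 0, "rz": 0}, {"dx": 1, "dy": 1, "dz": 0, "rx": 0, "ry": 0, "rz": 0}, {"dx": 1, "dy": 1, "dz": 0, "rx": 0, "ry": 0, "rz": 0}, {"dx": 1, "dy": 1, "dz": 0, "rx": 0, "ry": 0, "rz": 0}, {"dx": 1, "dy": 1, "dz": 0, "rx": 0, "ry": 0, "rz": 0}], claw=88, newtons=40)

```text
t: 1.35
tcp_pos: [0.3893, -0.3583, 0.231]
tool_rot: [0.997, 0.08, -0.0, -0.0]
force: [0.1, 0.2, -0.7]
finger_gap: 0.88
gripper_force: 0.0
```

Request:
move_arm(targets=[{"dx": 1, "dy": 1, "dz": 0, "rx": 0, "ry": 0, "rz": 0}, {"dx": 1, "dy": 1, "dz": 0, "rx": 0, "ry": 0, "rz": 0}, {"dx": 1, "dy": 1, "dz": 0, "rx": 0, "ry": 0, "rz": 0}, {"dx": 1, "dy": 1, "dz": 0, "rx": 0, "ry": 0, "rz": 0}, {"dx": 0.3, "dy": 1, "dz": 0, "rx": 0, "ry": 0, "rz": 0}, {"dx": 0, "dy": 1, "dz": 0, "rx": 0, "ry": 0, "rz": 0}, {"dx": 0, "dy": 1, "dz": 0, "rx": 0, "ry": 0, "rz": 0}, {"dx": 0, "dy": 1, "dz": 0, "rx": 0, "ry": 0, "rz": 0}, {"dx": 0, "dy": 1, "dz": 0, "rx": 0, "ry": 0, "rz": 0}, {"dx": 0, "dy": 1, "dz": 0, "rx": 0, "ry": 0, "rz": 0}])

```text
t: 2.6
tcp_pos: [0.4959, -0.1084, 0.231]
tool_rot: [0.997, 0.08, -0.0, -0.0]
force: [0.1, 0.5, 0.6]
finger_gap: 0.88
gripper_force: 0.0
```

Request:
move_arm(targets=[{"dx": 0, "dy": 1, "dz": 0, "rx": 0, "ry": 0, "rz": 0}, {"dx": 0, "dy": 1, "dz": 0, "rx": 0, "ry": 0, "rz": 0}, {"dx": 0, "dy": 1, "dz": 0, "rx": 0, "ry": 0, "rz": 0}, {"dx": 0, "dy": 1, "dz": 0, "rx": 0, "ry": 0, "rz": 0}, {"dx": 0, "dy": 1, "dz": 0, "rx": 0, "ry": 0, "rz": 0}, {"dx": 0, "dy": 1, "dz": 0, "rx": 0, "ry": 0, "rz": 0}, {"dx": 0, "dy": 1, "dz": 0, "rx": 0, "ry": 0, "rz": 0}, {"dx": 0, "dy": 1, "dz": 0, "rx": 0, "ry": 0, "rz": 0}, {"dx": 0, "dy": 1, "dz": 0, "rx": 0, "ry": 0, "rz": 0}, {"dx": 0, "dy": 1, "dz": 0, "rx": 0, "ry": 0, "rz": 0}])

```text
t: 3.85
tcp_pos: [0.4959, 0.1414, 0.231]
tool_rot: [0.997, 0.08, -0.0, 0.0]
force: [0.1, -0.0, -0.0]
finger_gap: 0.879
gripper_force: 0.0
```

Request:
move_arm(targets=[{"dx": 0, "dy": 1, "dz": 0, "rx": 0, "ry": 0, "rz": 0}, {"dx": 0, "dy": 1, "dz": 0, "rx": 0, "ry": 0, "rz": 0}, {"dx": 0, "dy": 1, "dz": 0, "rx": 0, "ry": 0, "rz": 0}, {"dx": 0, "dy": 1, "dz": 0, "rx": 0, "ry": 0, "rz": 0}, {"dx": 0, "dy": 1, "dz": 0, "rx": 0, "ry": 0, "rz": 0}, {"dx": 0, "dy": 1, "dz": 0, "rx": 0, "ry": 0, "rz": 0}, {"dx": 0, "dy": 1, "dz": 0, "rx": 0, "ry": 0, "rz": 0}, {"dx": 0, "dy": 1, "dz": 0, "rx": 0, "ry": 0, "rz": 0}, {"dx": 0, "dy": 0.76, "dz": 0, "rx": 0, "ry": 0, "rz": 0}, {"dx": 0, "dy": 0, "dz": 0, "rx": 0, "ry": 0, "rz": 0}])

```text
t: 5.1
tcp_pos: [0.4959, 0.3605, 0.2309]
tool_rot: [0.997, 0.081, -0.0, 0.0]
force: [-0.1, -0.5, 0.8]
finger_gap: 0.876
gripper_force: 0.0
```

Request:
move_arm(targets=[{"dx": 0, "dy": 0, "dz": -1, "rx": 0, "ry": 0, "rz": 0}, {"dx": 0, "dy": 0, "dz": -1, "rx": 0, "ry": 0, "rz": 0}, {"dx": 0, "dy": 0, "dz": -1, "rx": 0, "ry": 0, "rz": 0}, {"dx": 0, "dy": 0, "dz": -0.6, "rx": 0, "ry": 0, "rz": 0}, {"dx": 0, "dy": 0, "dz": -0.6, "rx": 0, "ry": 0, "rz": 0}, {"dx": 0, "dy": 0, "dz": -0.5, "rx": 0, "ry": 0, "rz": 0}, {"dx": 0, "dy": 0, "dz": -0.5, "rx": 0, "ry": 0, "rz": 0}, {"dx": 0, "dy": 0, "dz": -0.5, "rx": 0, "ry": 0, "rz": 0}, {"dx": 0, "dy": 0, "dz": -0.5, "rx": 0, "ry": 0, "rz": 0}, {"dx": 0, "dy": 0, "dz": 0, "rx": 0, "ry": 0, "rz": 0}])

```text
t: 6.35
tcp_pos: [0.4955, 0.3593, 0.0751]
tool_rot: [0.997, 0.08, -0.001, 0.0]
force: [-0.5, -0.3, 0.6]
finger_gap: 0.881
gripper_force: 0.0
```

Request:
move_arm(targets=[{"dx": 0, "dy": 0, "dz": 0, "rx": 0, "ry": 0, "rz": 0}, {"dx": 0, "dy": 0, "dz": 0, "rx": 0, "ry": 0, "rz": 0}, {"dx": 0, "dy": 0, "dz": 0, "rx": 0, "ry": 0, "rz": 0}, {"dx": 0, "dy": 0, "dz": 0, "rx": 0, "ry": 0, "rz": 0}, {"dx": 0, "dy": 0, "dz": 0, "rx": 0, "ry": 0, "rz": 0}, {"dx": 0, "dy": 0, "dz": 0, "rx": 0, "ry": 0, "rz": 0}, {"dx": 0, "dy": 0, "dz": 0, "rx": 0, "ry": 0, "rz": 0}, {"dx": 0, "dy": 0, "dz": 0, "rx": 0, "ry": 0, "rz": 0}, {"dx": 0, "dy": 0, "dz": 0, "rx": 0, "ry": 0, "rz": 0}, {"dx": 0, "dy": 0, "dz": 0, "rx": 0, "ry": 0, "rz": 0}], claw=40, newtons=40)

```text
t: 7.6
tcp_pos: [0.4968, 0.3602, 0.077]
tool_rot: [0.997, 0.08, 0.001, -0.001]
force: [-1.2, 2.6, 4.3]
finger_gap: 0.6
gripper_force: 42.4
```

Request:
move_arm(targets=[{"dx": 0, "dy": 0, "dz": 0.5, "rx": 0, "ry": 0, "rz": 0}, {"dx": 0, "dy": 0, "dz": 1, "rx": 0, "ry": 0, "rz": 0}, {"dx": 0, "dy": 0, "dz": 1, "rx": 0, "ry": 0, "rz": 0}, {"dx": 0, "dy": 0, "dz": 1, "rx": 0, "ry": 0, "rz": 0}, {"dx": 0, "dy": 0, "dz": 1, "rx": 0, "ry": 0, "rz": 0}, {"dx": 0, "dy": 0, "dz": 1, "rx": 0, "ry": 0, "rz": 0}, {"dx": 0, "dy": 0, "dz": 0.5, "rx": 0, "ry": 0, "rz": 0}, {"dx": 0, "dy": -0.5, "dz": 0, "rx": 0, "ry": 0, "rz": 0}, {"dx": 0, "dy": -0.8, "dz": 0, "rx": 0, "ry": 0, "rz": 0}, {"dx": 0, "dy": -1, "dz": 0, "rx": 0, "ry": 0, "rz": 0}])

```text
t: 8.85
tcp_pos: [0.4952, 0.3, 0.2248]
tool_rot: [0.997, 0.08, -0.002, 0.001]
force: [-0.6, -0.6, -3.9]
finger_gap: 0.604
gripper_force: 42.5
```

Request:
move_arm(targets=[{"dx": 0.2, "dy": -1, "dz": 0, "rx": 0, "ry": 0, "rz": 0}, {"dx": 0.3, "dy": -1, "dz": 0, "rx": 0, "ry": 0, "rz": 0}, {"dx": 0.3, "dy": -1, "dz": 0, "rx": 0, "ry": 0, "rz": 0}, {"dx": 0.3, "dy": -1, "dz": 0, "rx": 0, "ry": 0, "rz": 0}, {"dx": 0.3, "dy": -1, "dz": 0, "rx": 0, "ry": 0, "rz": 0}, {"dx": 0.3, "dy": -1, "dz": 0, "rx": 0, "ry": 0, "rz": 0}, {"dx": 0.3, "dy": -1, "dz": 0, "rx": 0, "ry": 0, "rz": 0}, {"dx": 0.3, "dy": -1, "dz": 0, "rx": 0, "ry": 0, "rz": 0}, {"dx": 0.2, "dy": -1, "dz": 0, "rx": 0, "ry": 0, "rz": 0}, {"dx": 0, "dy": -0.8, "dz": 0, "rx": 0, "ry": 0, "rz": 0}])

```text
t: 10.1
tcp_pos: [0.5577, 0.0549, 0.2252]
tool_rot: [0.997, 0.08, -0.001, 0.0]
force: [-0.1, 0.1, -4.3]
finger_gap: 0.601
gripper_force: 42.4
```

Request:
move_arm(targets=[{"dx": 0, "dy": -0.5, "dz": 0, "rx": 0, "ry": 0, "rz": 0}, {"dx": 0, "dy": 0, "dz": -0.5, "rx": 0, "ry": 0, "rz": 0}, {"dx": 0, "dy": 0, "dz": -1, "rx": 0, "ry": 0, "rz": 0}, {"dx": 0, "dy": 0, "dz": -1, "rx": 0, "ry": 0, "rz": 0}, {"dx": 0, "dy": 0, "dz": -1, "rx": 0, "ry": 0, "rz": 0}, {"dx": 0, "dy": 0, "dz": -0.8, "rx": 0, "ry": 0, "rz": 0}, {"dx": 0, "dy": 0, "dz": -0.6, "rx": 0, "ry": 0, "rz": 0}, {"dx": 0, "dy": 0, "dz": -0.5, "rx": 0, "ry": 0, "rz": 0}, {"dx": 0, "dy": 0, "dz": -0.3, "rx": 0, "ry": 0, "rz": 0}, {"dx": 0, "dy": 0, "dz": -0.1, "rx": 0, "ry": 0, "rz": 0}])

```text
t: 11.35
tcp_pos: [0.5588, 0.0447, 0.081]
tool_rot: [0.997, 0.08, -0.0, -0.0]
force: [0.2, -0.2, -3.1]
finger_gap: 0.603
gripper_force: 42.4
```

Request:
move_arm(targets=[{"dx": 0, "dy": 0, "dz": -0.08, "rx": 0, "ry": 0, "rz": 0}, {"dx": 0, "dy": 0, "dz": -0.06, "rx": 0, "ry": 0, "rz": 0}, {"dx": 0, "dy": 0, "dz": -0.04, "rx": 0, "ry": 0, "rz": 0}, {"dx": 0, "dy": 0, "dz": 0, "rx": 0, "ry": 0, "rz": 0}, {"dx": 0, "dy": 0, "dz": 0, "rx": 0, "ry": 0, "rz": 0}, {"dx": 0, "dy": 0, "dz": 0, "rx": 0, "ry": 0, "rz": 0}, {"dx": 0, "dy": 0, "dz": 0, "rx": 0, "ry": 0, "rz": 0}, {"dx": 0, "dy": 0, "dz": 0, "rx": 0, "ry": 0, "rz": 0}, {"dx": 0, "dy": 0, "dz": 0, "rx": 0, "ry": 0, "rz": 0}, {"dx": 0, "dy": 0, "dz": 0, "rx": 0, "ry": 0, "rz": 0}])

```text
t: 12.6
tcp_pos: [0.5589, 0.0446, 0.077]
tool_rot: [0.997, 0.08, 0.0, 0.0]
force: [0.6, -0.5, 0.4]
finger_gap: 0.595
gripper_force: 42.6
```

Request:
move_arm(targets=[{"dx": 0, "dy": 0, "dz": 0, "rx": 0, "ry": 0, "rz": 0}, {"dx": 0, "dy": 0, "dz": 0, "rx": 0, "ry": 0, "rz": 0}, {"dx": 0, "dy": 0, "dz": 0, "rx": 0, "ry": 0, "rz": 0}, {"dx": 0, "dy": 0, "dz": 0.3, "rx": 0, "ry": 0, "rz": 0}, {"dx": 0, "dy": 0, "dz": 0.7, "rx": 0, "ry": 0, "rz": 0}, {"dx": 0, "dy": 0, "dz": 1, "rx": 0, "ry": 0, "rz": 0}, {"dx": 0, "dy": 0, "dz": 1, "rx": 0, "ry": 0, "rz": 0}, {"dx": 0, "dy": 0, "dz": 1, "rx": 0, "ry": 0, "rz": 0}, {"dx": 0, "dy": 0, "dz": 0, "rx": 0, "ry": 0, "rz": 0}, {"dx": 0, "dy": 0, "dz": 0, "rx": 0, "ry": 0, "rz": 0}], claw=92)

```text
t: 13.85
tcp_pos: [0.5582, 0.0447, 0.1764]
tool_rot: [0.997, 0.08, -0.0, -0.0]
force: [-0.1, -0.5, 0.5]
finger_gap: 0.921
gripper_force: 0.0
```

```bash
python3 - <<'E'
from h import *
for n,(x,y,w,h) in {"top":(130,130,210,100),"side":(150,160,200,140)}.items():
    i=cams.snapshot(n)[:,:,::-1];cv2.imwrite(f"pics/{n}1.png",i)
    cv2.imwrite(f"pics/{n}1c.png",cv2.resize(i[y:y+h,x:x+w],None,fx=3.8,fy=3.8,interpolation=cv2.INTER_CUBIC))
E
```

```text
(no output)
```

View pics/side1c.png

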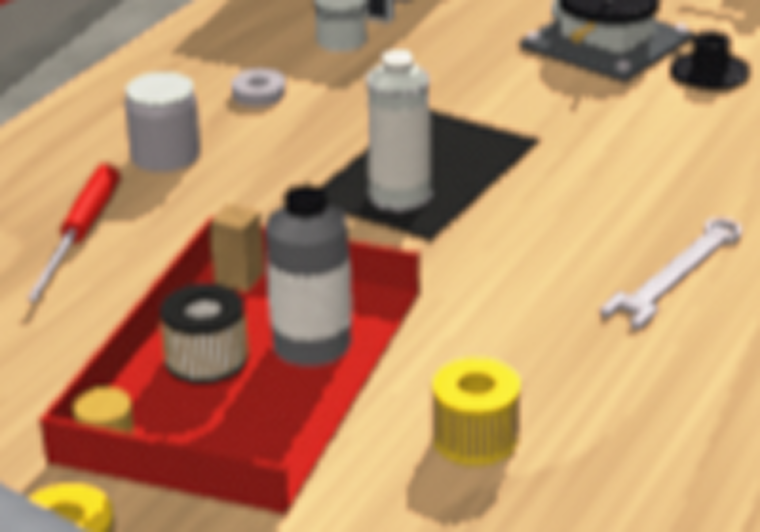

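The crop shows the can upright on the mat at (400,190), with the bottle and filter untouched. Bottle next.

Request:
move_arm(targets=[{"dx": -0.2, "dy": 1, "dz": 0, "rx": 0, "ry": 0, "rz": 0}, {"dx": -0.2, "dy": 1, "dz": 0, "rx": 0, "ry": 0, "rz": 0}, {"dx": -0.2, "dy": 1, "dz": 0, "rx": 0, "ry": 0, "rz": 0}, {"dx": -0.2, "dy": 1, "dz": 0, "rx": 0, "ry": 0, "rz": 0}, {"dx": -0.2, "dy": 1, "dz": 0, "rx": 0, "ry": 0, "rz": 0}, {"dx": -0.2, "dy": 1, "dz": 0, "rx": 0, "ry": 0, "rz": 0}, {"dx": -0.2, "dy": 1, "dz": 0, "rx": 0, "ry": 0, "rz": 0}, {"dx": -0.2, "dy": 1, "dz": 0, "rx": 0, "ry": 0, "rz": 0}, {"dx": -0.2, "dy": 0.8, "dz": 0, "rx": 0, "ry": 0, "rz": 0}, {"dx": -0.1, "dy": 0.27, "dz": 0, "rx": 0, "ry": 0, "rz": 0}])

```text
t: 15.2
tcp_pos: [0.5105, 0.2723, 0.1761]
tool_rot: [0.997, 0.081, -0.001, 0.0]
force: [-0.5, 0.4, 0.3]
finger_gap: 0.922
gripper_force: 0.0
```

Request:
move_arm(targets=[{"dx": 0, "dy": 0, "dz": -0.5, "rx": 0, "ry": 0, "rz": 0}, {"dx": 0, "dy": 0, "dz": -0.6, "rx": 0, "ry": 0, "rz": 0}, {"dx": 0, "dy": 0, "dz": -0.6, "rx": 0, "ry": 0, "rz": 0}, {"dx": 0, "dy": 0, "dz": -0.5, "rx": 0, "ry": 0, "rz": 0}, {"dx": 0, "dy": 0, "dz": -0.5, "rx": 0, "ry": 0, "rz": 0}, {"dx": 0, "dy": 0, "dz": -0.5, "rx": 0, "ry": 0, "rz": 0}, {"dx": 0, "dy": 0, "dz": -0.5, "rx": 0, "ry": 0, "rz": 0}, {"dx": 0, "dy": 0, "dz": -0.3, "rx": 0, "ry": 0, "rz": 0}, {"dx": 0, "dy": 0, "dz": 0, "rx": 0, "ry": 0, "rz": 0}, {"dx": 0, "dy": 0, "dz": 0, "rx": 0, "ry": 0, "rz": 0}])

```text
t: 16.45
tcp_pos: [0.5116, 0.2715, 0.0771]
tool_rot: [0.997, 0.08, 0.0, -0.0]
force: [-0.2, -0.5, 0.3]
finger_gap: 0.918
gripper_force: 0.0
```

Request:
move_arm(targets=[{"dx": 0, "dy": 0, "dz": 0, "rx": 0, "ry": 0, "rz": 0}, {"dx": 0, "dy": 0, "dz": 0, "rx": 0, "ry": 0, "rz": 0}, {"dx": 0, "dy": 0, "dz": 0, "rx": 0, "ry": 0, "rz": 0}, {"dx": 0, "dy": 0, "dz": 0, "rx": 0, "ry": 0, "rz": 0}, {"dx": 0, "dy": 0, "dz": 0, "rx": 0, "ry": 0, "rz": 0}, {"dx": 0, "dy": 0, "dz": 0, "rx": 0, "ry": 0, "rz": 0}, {"dx": 0, "dy": 0, "dz": 0, "rx": 0, "ry": 0, "rz": 0}, {"dx": 0, "dy": 0, "dz": 0, "rx": 0, "ry": 0, "rz": 0}, {"dx": 0, "dy": 0, "dz": 0, "rx": 0, "ry": 0, "rz": 0}, {"dx": 0, "dy": 0, "dz": 0, "rx": 0, "ry": 0, "rz": 0}], claw=50, newtons=45)

```text
t: 17.7
tcp_pos: [0.5118, 0.2719, 0.0778]
tool_rot: [0.997, 0.08, 0.001, -0.0]
force: [-0.9, 3.1, 6.7]
finger_gap: 0.687
gripper_force: 48.1
```

Request:
move_arm(targets=[{"dx": 0, "dy": 0, "dz": 0.5, "rx": 0, "ry": 0, "rz": 0}, {"dx": 0, "dy": 0, "dz": 1, "rx": 0, "ry": 0, "rz": 0}, {"dx": 0, "dy": 0, "dz": 1, "rx": 0, "ry": 0, "rz": 0}, {"dx": 0, "dy": 0, "dz": 1, "rx": 0, "ry": 0, "rz": 0}, {"dx": 0, "dy": 0, "dz": 1, "rx": 0, "ry": 0, "rz": 0}, {"dx": 0, "dy": 0, "dz": 1, "rx": 0, "ry": 0, "rz": 0}, {"dx": 0, "dy": 0, "dz": 0.9, "rx": 0, "ry": 0, "rz": 0}, {"dx": 0, "dy": -0.5, "dz": 0, "rx": 0, "ry": 0, "rz": 0}, {"dx": 0, "dy": -0.8, "dz": 0, "rx": 0, "ry": 0, "rz": 0}, {"dx": 0, "dy": -1, "dz": 0, "rx": 0, "ry": 0, "rz": 0}])

```text
t: 18.95
tcp_pos: [0.5098, 0.2118, 0.2351]
tool_rot: [0.997, 0.081, -0.002, 0.001]
force: [-0.9, -0.4, -2.6]
finger_gap: 0.688
gripper_force: 49.5
```

Request:
move_arm(targets=[{"dx": 0.2, "dy": -1, "dz": 0, "rx": 0, "ry": 0, "rz": 0}, {"dx": 0.2, "dy": -1, "dz": 0, "rx": 0, "ry": 0, "rz": 0}, {"dx": 0.2, "dy": -1, "dz": 0, "rx": 0, "ry": 0, "rz": 0}, {"dx": 0.2, "dy": -1, "dz": 0, "rx": 0, "ry": 0, "rz": 0}, {"dx": 0.2, "dy": -1, "dz": 0, "rx": 0, "ry": 0, "rz": 0}, {"dx": 0.2, "dy": -1, "dz": 0, "rx": 0, "ry": 0, "rz": 0}, {"dx": 0.2, "dy": -1, "dz": 0, "rx": 0, "ry": 0, "rz": 0}, {"dx": 0.2, "dy": -1, "dz": 0, "rx": 0, "ry": 0, "rz": 0}, {"dx": 0.2, "dy": -1, "dz": 0, "rx": 0, "ry": 0, "rz": 0}, {"dx": 0.1, "dy": -1, "dz": 0, "rx": 0, "ry": 0, "rz": 0}])

```text
t: 20.2
tcp_pos: [0.557, -0.0382, 0.235]
tool_rot: [0.997, 0.08, -0.002, -0.0]
force: [0.2, -0.7, -3.9]
finger_gap: 0.688
gripper_force: 49.5
```

Request:
move_arm(targets=[{"dx": 0, "dy": -0.6, "dz": 0, "rx": 0, "ry": 0, "rz": 0}, {"dx": 0, "dy": -0.2, "dz": 0, "rx": 0, "ry": 0, "rz": 0}, {"dx": 0, "dy": 0, "dz": -0.7, "rx": 0, "ry": 0, "rz": 0}, {"dx": 0, "dy": 0, "dz": -1, "rx": 0, "ry": 0, "rz": 0}, {"dx": 0, "dy": 0, "dz": -1, "rx": 0, "ry": 0, "rz": 0}, {"dx": 0, "dy": 0, "dz": -1, "rx": 0, "ry": 0, "rz": 0}, {"dx": 0, "dy": 0, "dz": -1, "rx": 0, "ry": 0, "rz": 0}, {"dx": 0, "dy": 0, "dz": -0.8, "rx": 0, "ry": 0, "rz": 0}, {"dx": 0, "dy": 0, "dz": -0.5, "rx": 0, "ry": 0, "rz": 0}, {"dx": 0, "dy": 0, "dz": -0.2, "rx": 0, "ry": 0, "rz": 0}])

```text
t: 21.45
tcp_pos: [0.5584, -0.0557, 0.0812]
tool_rot: [0.997, 0.081, -0.001, -0.0]
force: [0.6, -0.1, -3.6]
finger_gap: 0.691
gripper_force: 49.5
```

Request:
move_arm(targets=[{"dx": 0, "dy": 0, "dz": -0.08, "rx": 0, "ry": 0, "rz": 0}, {"dx": 0, "dy": 0, "dz": -0.06, "rx": 0, "ry": 0, "rz": 0}, {"dx": 0, "dy": 0, "dz": -0.03, "rx": 0, "ry": 0, "rz": 0}, {"dx": 0, "dy": 0, "dz": 0, "rx": 0, "ry": 0, "rz": 0}, {"dx": 0, "dy": 0, "dz": 0, "rx": 0, "ry": 0, "rz": 0}, {"dx": 0, "dy": 0, "dz": 0, "rx": 0, "ry": 0, "rz": 0}, {"dx": 0, "dy": 0, "dz": 0, "rx": 0, "ry": 0, "rz": 0}, {"dx": 0, "dy": 0, "dz": 0, "rx": 0, "ry": 0, "rz": 0}, {"dx": 0, "dy": 0, "dz": 0, "rx": 0, "ry": 0, "rz": 0}, {"dx": 0, "dy": 0, "dz": 0, "rx": 0, "ry": 0, "rz": 0}])

```text
t: 22.7
tcp_pos: [0.559, -0.0562, 0.0778]
tool_rot: [0.997, 0.08, 0.0, 0.0]
force: [0.2, 0.2, 2.3]
finger_gap: 0.688
gripper_force: 49.9
```

Request:
move_arm(targets=[{"dx": 0, "dy": 0, "dz": 0, "rx": 0, "ry": 0, "rz": 0}, {"dx": 0, "dy": 0, "dz": 0, "rx": 0, "ry": 0, "rz": 0}, {"dx": 0, "dy": 0, "dz": 0, "rx": 0, "ry": 0, "rz": 0}, {"dx": 0, "dy": 0, "dz": 0.3, "rx": 0, "ry": 0, "rz": 0}, {"dx": 0, "dy": 0, "dz": 0.7, "rx": 0, "ry": 0, "rz": 0}, {"dx": 0, "dy": 0, "dz": 1, "rx": 0, "ry": 0, "rz": 0}, {"dx": 0, "dy": 0, "dz": 1, "rx": 0, "ry": 0, "rz": 0}, {"dx": 0, "dy": 0, "dz": 1, "rx": 0, "ry": 0, "rz": 0}, {"dx": 0, "dy": 0, "dz": 0, "rx": 0, "ry": 0, "rz": 0}, {"dx": 0, "dy": 0.5, "dz": 0, "rx": 0, "ry": 0, "rz": 0}], claw=96)

```text
t: 23.95
tcp_pos: [0.5584, -0.0437, 0.1772]
tool_rot: [0.997, 0.08, -0.0, -0.0]
force: [-0.0, 0.3, -0.4]
finger_gap: 0.958
gripper_force: 0.0
```

Request:
move_arm(targets=[{"dx": 0, "dy": 1, "dz": 0, "rx": 0, "ry": 0, "rz": 0}, {"dx": 0, "dy": 1, "dz": 0, "rx": 0, "ry": 0, "rz": 0}, {"dx": 0, "dy": 1, "dz": 0, "rx": 0, "ry": 0, "rz": 0}, {"dx": 0, "dy": 1, "dz": 0, "rx": 0, "ry": 0, "rz": 0}, {"dx": 0, "dy": 1, "dz": 0, "rx": 0, "ry": 0, "rz": 0}, {"dx": 0, "dy": 1, "dz": 0, "rx": 0, "ry": 0, "rz": 0}, {"dx": 0, "dy": 1, "dz": 0, "rx": 0, "ry": 0, "rz": 0}, {"dx": 0, "dy": 1, "dz": 0, "rx": 0, "ry": 0, "rz": 0}, {"dx": 0, "dy": 1, "dz": 0, "rx": 0, "ry": 0, "rz": 0}, {"dx": 0, "dy": 1, "dz": 0, "rx": 0, "ry": 0, "rz": 0}])

```text
t: 25.2
tcp_pos: [0.5572, 0.2078, 0.1759]
tool_rot: [0.997, 0.081, -0.002, 0.0]
force: [0.5, 0.2, -0.7]
finger_gap: 0.961
gripper_force: 0.0
```

```bash
python3 - <<'E'
from h import *
i=cams.snapshot("top")[:,:,::-1];cv2.imwrite("pics/top2.png",i)
a=cv2.resize(i[120:225,120:350],None,fx=3.4,fy=3.4,interpolation=cv2.INTER_CUBIC)
j=cams.snapshot("side")[:,:,::-1];cv2.imwrite("pics/side2.png",j)
cv2.imwrite("pics/top2c.png",a)
s=j[160:300,150:340];cv2.imwrite("pics/side2c.png",cv2.resize(s,None,fx=4,fy=4,interpolation=cv2.INTER_CUBIC))
E
```

```text
(no output)
```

View pics/side2c.png

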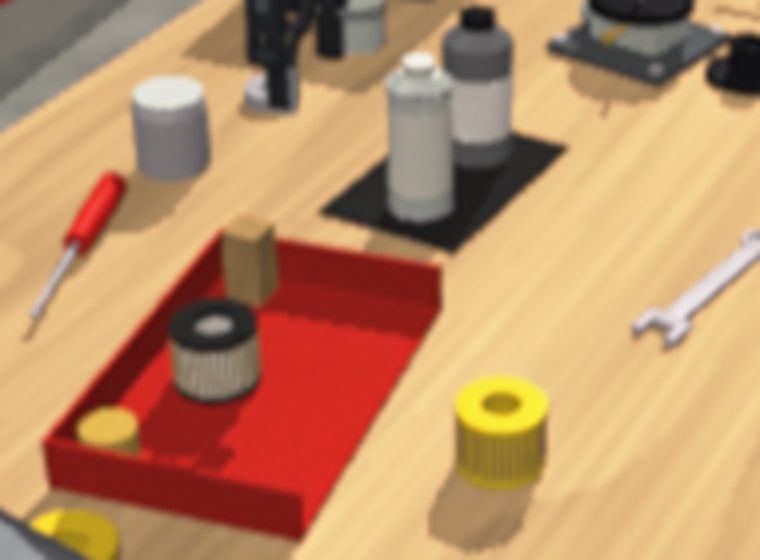

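The can and bottle both stand on the mat, and the filter is free. Now I'll grip the filter.

Request:
move_arm(targets=[{"dx": 0.1, "dy": 1, "dz": 0, "rx": 0, "ry": 0, "rz": 0}, {"dx": 0.1, "dy": 1, "dz": 0, "rx": 0, "ry": 0, "rz": 0}, {"dx": 0.1, "dy": 1, "dz": 0, "rx": 0, "ry": 0, "rz": 0}, {"dx": 0.1, "dy": 1, "dz": 0, "rx": 0, "ry": 0, "rz": 0}, {"dx": 0, "dy": 0.5, "dz": 0, "rx": 0, "ry": 0, "rz": 0}, {"dx": 0, "dy": 0.3, "dz": 0, "rx": 0, "ry": 0, "rz": 0}, {"dx": 0, "dy": 0, "dz": -0.8, "rx": 0, "ry": 0, "rz": 0}, {"dx": 0, "dy": 0, "dz": -1, "rx": 0, "ry": 0, "rz": 0}, {"dx": 0, "dy": 0, "dz": -1, "rx": 0, "ry": 0, "rz": 0}, {"dx": 0, "dy": 0, "dz": -1, "rx": 0, "ry": 0, "rz": 0}])

```text
t: 26.55
tcp_pos: [0.5688, 0.3257, 0.0819]
tool_rot: [0.997, 0.08, -0.0, 0.0]
force: [0.3, -0.5, -0.8]
finger_gap: 0.96
gripper_force: 0.0
```

Request:
move_arm(targets=[{"dx": 0, "dy": 0, "dz": -0.5, "rx": 0, "ry": 0, "rz": 0}, {"dx": 0, "dy": 0, "dz": -0.5, "rx": 0, "ry": 0, "rz": 0}, {"dx": 0, "dy": 0, "dz": -0.5, "rx": 0, "ry": 0, "rz": 0}, {"dx": 0, "dy": 0, "dz": -0.5, "rx": 0, "ry": 0, "rz": 0}, {"dx": 0, "dy": 0, "dz": -0.3, "rx": 0, "ry": 0, "rz": 0}, {"dx": 0, "dy": 0, "dz": -0.2, "rx": 0, "ry": 0, "rz": 0}, {"dx": 0, "dy": 0, "dz": 0, "rx": 0, "ry": 0, "rz": 0}, {"dx": 0, "dy": 0, "dz": 0, "rx": 0, "ry": 0, "rz": 0}, {"dx": 0, "dy": 0, "dz": 0, "rx": 0, "ry": 0, "rz": 0}, {"dx": 0, "dy": 0, "dz": 0, "rx": 0, "ry": 0, "rz": 0}])

```text
t: 27.8
tcp_pos: [0.5689, 0.3264, 0.0204]
tool_rot: [0.997, 0.08, 0.0, -0.0]
force: [-0.9, -0.1, 0.5]
finger_gap: 0.962
gripper_force: 0.0
```

Request:
move_arm(targets=[{"dx": 0, "dy": 0, "dz": 0, "rx": 0, "ry": 0, "rz": 0}, {"dx": 0, "dy": 0, "dz": 0, "rx": 0, "ry": 0, "rz": 0}, {"dx": 0, "dy": 0, "dz": 0, "rx": 0, "ry": 0, "rz": 0}, {"dx": 0, "dy": 0, "dz": 0, "rx": 0, "ry": 0, "rz": 0}, {"dx": 0, "dy": 0, "dz": 0, "rx": 0, "ry": 0, "rz": 0}, {"dx": 0, "dy": 0, "dz": 0, "rx": 0, "ry": 0, "rz": 0}, {"dx": 0, "dy": 0, "dz": 0, "rx": 0, "ry": 0, "rz": 0}, {"dx": 0, "dy": 0, "dz": 0, "rx": 0, "ry": 0, "rz": 0}, {"dx": 0, "dy": 0, "dz": 0, "rx": 0, "ry": 0, "rz": 0}, {"dx": 0, "dy": 0, "dz": 0, "rx": 0, "ry": 0, "rz": 0}], claw=55, newtons=25)

```text
t: 29.05
tcp_pos: [0.569, 0.3265, 0.0205]
tool_rot: [0.997, 0.08, 0.0, -0.0]
force: [-0.6, -0.0, 5.6]
finger_gap: 0.706
gripper_force: 27.5
```

Request:
move_arm(targets=[{"dx": 0, "dy": 0, "dz": 0.5, "rx": 0, "ry": 0, "rz": 0}, {"dx": 0, "dy": 0, "dz": 1, "rx": 0, "ry": 0, "rz": 0}, {"dx": 0, "dy": 0, "dz": 1, "rx": 0, "ry": 0, "rz": 0}, {"dx": 0, "dy": 0, "dz": 1, "rx": 0, "ry": 0, "rz": 0}, {"dx": 0, "dy": 0, "dz": 1, "rx": 0, "ry": 0, "rz": 0}, {"dx": 0, "dy": -0.5, "dz": 1, "rx": 0, "ry": 0, "rz": 0}, {"dx": 0, "dy": -1, "dz": 1, "rx": 0, "ry": 0, "rz": 0}, {"dx": 0, "dy": -1, "dz": 0.7, "rx": 0, "ry": 0, "rz": 0}, {"dx": 0, "dy": -1, "dz": 0, "rx": 0, "ry": 0, "rz": 0}, {"dx": 0, "dy": -1, "dz": 0, "rx": 0, "ry": 0, "rz": 0}])

```text
t: 30.3
tcp_pos: [0.5685, 0.213, 0.2006]
tool_rot: [0.997, 0.08, 0.0, 0.0]
force: [0.6, 0.5, -1.1]
finger_gap: 0.704
gripper_force: 27.3
```

Request:
move_arm(targets=[{"dx": -0.1, "dy": -1, "dz": 0, "rx": 0, "ry": 0, "rz": 0}, {"dx": -0.1, "dy": -1, "dz": 0, "rx": 0, "ry": 0, "rz": 0}, {"dx": -0.1, "dy": -1, "dz": 0, "rx": 0, "ry": 0, "rz": 0}, {"dx": -0.1, "dy": -1, "dz": 0, "rx": 0, "ry": 0, "rz": 0}, {"dx": -0.1, "dy": -1, "dz": 0, "rx": 0, "ry": 0, "rz": 0}, {"dx": -0.1, "dy": -1, "dz": 0, "rx": 0, "ry": 0, "rz": 0}, {"dx": -0.1, "dy": -1, "dz": 0, "rx": 0, "ry": 0, "rz": 0}, {"dx": -0.1, "dy": -1, "dz": 0, "rx": 0, "ry": 0, "rz": 0}, {"dx": -0.1, "dy": -1, "dz": 0, "rx": 0, "ry": 0, "rz": 0}, {"dx": -0.1, "dy": -1, "dz": 0, "rx": 0, "ry": 0, "rz": 0}])

```text
t: 31.55
tcp_pos: [0.5433, -0.0369, 0.2002]
tool_rot: [0.997, 0.08, -0.0, -0.0]
force: [1.0, 0.4, -1.6]
finger_gap: 0.704
gripper_force: 27.3
```

Request:
move_arm(targets=[{"dx": -0.1, "dy": -1, "dz": 0, "rx": 0, "ry": 0, "rz": 0}, {"dx": -0.1, "dy": -1, "dz": 0, "rx": 0, "ry": 0, "rz": 0}, {"dx": -0.1, "dy": -1, "dz": 0, "rx": 0, "ry": 0, "rz": 0}, {"dx": -0.1, "dy": -1, "dz": 0, "rx": 0, "ry": 0, "rz": 0}, {"dx": -0.1, "dy": -1, "dz": 0, "rx": 0, "ry": 0, "rz": 0}, {"dx": -0.1, "dy": -1, "dz": 0, "rx": 0, "ry": 0, "rz": 0}, {"dx": -0.1, "dy": -1, "dz": 0, "rx": 0, "ry": 0, "rz": 0}, {"dx": -0.1, "dy": -1, "dz": 0, "rx": 0, "ry": 0, "rz": 0}, {"dx": -0.1, "dy": -1, "dz": 0, "rx": 0, "ry": 0, "rz": 0}, {"dx": -0.1, "dy": -1, "dz": 0, "rx": 0, "ry": 0, "rz": 0}])

```text
t: 32.8
tcp_pos: [0.5184, -0.2869, 0.2001]
tool_rot: [0.997, 0.08, -0.0, -0.0]
force: [-0.3, -0.7, 0.1]
finger_gap: 0.704
gripper_force: 27.3
```

Request:
move_arm(targets=[{"dx": 0, "dy": -0.9, "dz": 0, "rx": 0, "ry": 0, "rz": 0}, {"dx": 0, "dy": -0.4, "dz": 0, "rx": 0, "ry": 0, "rz": 0}, {"dx": 0, "dy": 0, "dz": -0.4, "rx": 0, "ry": 0, "rz": 0}, {"dx": 0, "dy": 0, "dz": -0.4, "rx": 0, "ry": 0, "rz": 0}, {"dx": 0, "dy": 0, "dz": -0.4, "rx": 0, "ry": 0, "rz": 0}, {"dx": 0, "dy": 0, "dz": -0.4, "rx": 0, "ry": 0, "rz": 0}, {"dx": 0, "dy": 0, "dz": 0, "rx": 0, "ry": 0, "rz": 0}, {"dx": 0, "dy": 0, "dz": 0, "rx": 0, "ry": 0, "rz": 0}, {"dx": 0, "dy": 0, "dz": 0, "rx": 0, "ry": 0, "rz": 0}, {"dx": 0, "dy": 0, "dz": 0, "rx": 0, "ry": 0, "rz": 0}])

```text
t: 34.05
tcp_pos: [0.5189, -0.3188, 0.1605]
tool_rot: [0.997, 0.08, 0.0, 0.0]
force: [0.4, -0.1, -0.5]
finger_gap: 0.706
gripper_force: 27.3
```

```bash
python3 - <<'E'
from h import *
i=cams.snapshot("side")[:,:,::-1];cv2.imwrite("pics/side3.png",i)
j=cams.snapshot("top")[:,:,::-1];cv2.imwrite("pics/top3.png",j)
a=cv2.resize(i[110:200,270:370],(450,405),interpolation=cv2.INTER_CUBIC)
b=cv2.resize(j[150:250,340:440],None,fx=3.4,fy=3.4,interpolation=cv2.INTER_CUBIC)
o=np.zeros((405,790,3),np.uint8);o[:,:450]=a;o[:340,450:]=b;cv2.imwrite("pics/m3.png",o)
E
```

```text
(no output)
```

View pics/m3.png

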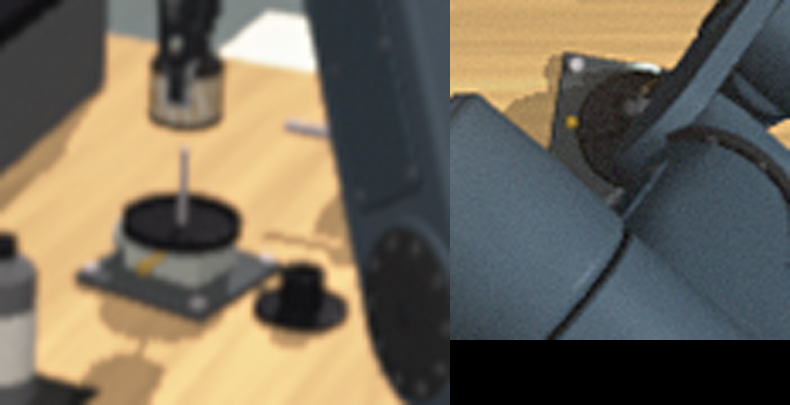

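The side crop shows the filter upright, directly above the stud (filter centre column 186, stud 184). I'll lower it.

Request:
move_arm(targets=[{"dx": 0, "dy": 0, "dz": -0.4, "rx": 0, "ry": 0, "rz": 0}, {"dx": 0, "dy": 0, "dz": -0.5, "rx": 0, "ry": 0, "rz": 0}, {"dx": 0, "dy": 0, "dz": -0.5, "rx": 0, "ry": 0, "rz": 0}, {"dx": 0, "dy": 0, "dz": -0.5, "rx": 0, "ry": 0, "rz": 0}, {"dx": 0, "dy": 0, "dz": -0.5, "rx": 0, "ry": 0, "rz": 0}, {"dx": 0, "dy": 0, "dz": -0.5, "rx": 0, "ry": 0, "rz": 0}, {"dx": 0, "dy": 0, "dz": -0.4, "rx": 0, "ry": 0, "rz": 0}, {"dx": 0, "dy": 0, "dz": -0.2, "rx": 0, "ry": 0, "rz": 0}, {"dx": 0, "dy": 0, "dz": -0.1, "rx": 0, "ry": 0, "rz": 0}, {"dx": 0, "dy": 0, "dz": 0, "rx": 0, "ry": 0, "rz": 0}])

```text
t: 35.4
tcp_pos: [0.5189, -0.3187, 0.0702]
tool_rot: [0.997, 0.08, 0.0, 0.0]
force: [-0.2, 0.0, -0.8]
finger_gap: 0.702
gripper_force: 27.3
```

Request:
move_arm(targets=[{"dx": 0, "dy": 0, "dz": -0.06, "rx": 0, "ry": 0, "rz": 0}, {"dx": 0, "dy": 0, "dz": -0.06, "rx": 0, "ry": 0, "rz": 0}, {"dx": 0, "dy": 0, "dz": -0.02, "rx": 0, "ry": 0, "rz": 0}, {"dx": 0, "dy": 0, "dz": 0, "rx": 0, "ry": 0, "rz": 0}, {"dx": 0, "dy": 0, "dz": 0, "rx": 0, "ry": 0, "rz": 0}, {"dx": 0, "dy": 0, "dz": 0, "rx": 0, "ry": 0, "rz": 0}, {"dx": 0, "dy": 0, "dz": 0, "rx": 0, "ry": 0, "rz": 0}, {"dx": 0, "dy": 0, "dz": 0, "rx": 0, "ry": 0, "rz": 0}, {"dx": 0, "dy": 0, "dz": 0, "rx": 0, "ry": 0, "rz": 0}, {"dx": 0, "dy": 0, "dz": 0, "rx": 0, "ry": 0, "rz": 0}])

```text
t: 36.65
tcp_pos: [0.5188, -0.3186, 0.0666]
tool_rot: [0.997, 0.08, 0.0, 0.0]
force: [0.3, -0.3, -0.7]
finger_gap: 0.705
gripper_force: 27.4
```

Request:
move_arm(targets=[{"dx": 0, "dy": 0, "dz": 0, "rx": 0, "ry": 0, "rz": 0}, {"dx": 0, "dy": 0, "dz": 0, "rx": 0, "ry": 0, "rz": 0}, {"dx": 0, "dy": 0, "dz": 0, "rx": 0, "ry": 0, "rz": 0}, {"dx": 0, "dy": 0, "dz": 0.3, "rx": 0, "ry": 0, "rz": 0}, {"dx": 0, "dy": 0, "dz": 0.7, "rx": 0, "ry": 0, "rz": 0}, {"dx": 0, "dy": 0, "dz": 1, "rx": 0, "ry": 0, "rz": 0}, {"dx": 0, "dy": 0, "dz": 1, "rx": 0, "ry": 0, "rz": 0}, {"dx": 0, "dy": 0, "dz": 1, "rx": 0, "ry": 0, "rz": 0}, {"dx": 0, "dy": 0, "dz": 0.8, "rx": 0, "ry": 0, "rz": 0}, {"dx": -0.5, "dy": 0, "dz": 0, "rx": 0, "ry": 0, "rz": 0}], claw=92)

```text
t: 37.9
tcp_pos: [0.5076, -0.3198, 0.1895]
tool_rot: [0.997, 0.081, 0.002, 0.002]
force: [0.1, -0.4, 0.7]
finger_gap: 0.917
gripper_force: 0.0
```

Request:
move_arm(targets=[{"dx": -1, "dy": 0.2, "dz": 0, "rx": 0, "ry": 0, "rz": 0}, {"dx": -1, "dy": 0.2, "dz": 0, "rx": 0, "ry": 0, "rz": 0}, {"dx": -1, "dy": 0.2, "dz": 0, "rx": 0, "ry": 0, "rz": 0}, {"dx": -1, "dy": 0, "dz": 0, "rx": 0, "ry": 0, "rz": 0}, {"dx": -0.2, "dy": 0, "dz": -0.5, "rx": 0, "ry": 0, "rz": 0}, {"dx": 0, "dy": 0, "dz": -1, "rx": 0, "ry": 0, "rz": 0}, {"dx": 0, "dy": 0, "dz": -1, "rx": 0, "ry": 0, "rz": 0}, {"dx": 0, "dy": 0, "dz": 0, "rx": 0, "ry": 0, "rz": 0}, {"dx": 0, "dy": 0, "dz": 0, "rx": 0, "ry": 0, "rz": 0}, {"dx": 0, "dy": 0, "dz": 0, "rx": 0, "ry": 0, "rz": 0}], claw=80)

```text
t: 39.15
tcp_pos: [0.4018, -0.3041, 0.1248]
tool_rot: [0.997, 0.08, 0.001, 0.001]
force: [-0.4, 0.2, 0.9]
finger_gap: 0.8
gripper_force: 0.0
```

```bash
python3 - <<'E'
from h import *
i=cams.snapshot("side")[:,:,::-1];cv2.imwrite("pics/side4.png",i)
cv2.imwrite("pics/m4.png",cv2.resize(i[100:210,220:380],None,fx=4.5,fy=4.5,interpolation=cv2.INTER_CUBIC))
E
```

```text
(no output)
```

View pics/m4.png

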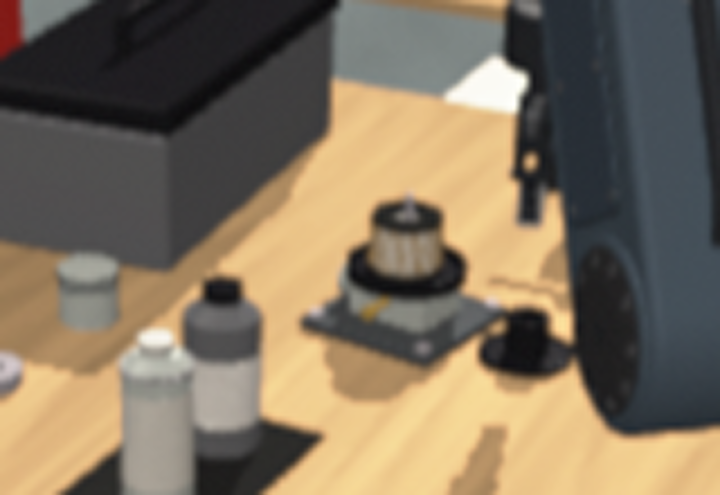

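The filter sits flat in the dish around the stud (406,235). The cover is at (527,345), below the gripper. I'll descend onto its collar.

Request:
move_arm(targets=[{"dx": 0, "dy": 0, "dz": -0.5, "rx": 0, "ry": 0, "rz": 0}, {"dx": 0, "dy": 0, "dz": -0.8, "rx": 0, "ry": 0, "rz": 0}, {"dx": 0, "dy": 0, "dz": -0.8, "rx": 0, "ry": 0, "rz": 0}, {"dx": 0, "dy": 0, "dz": -0.6, "rx": 0, "ry": 0, "rz": 0}, {"dx": 0, "dy": 0, "dz": -0.6, "rx": 0, "ry": 0, "rz": 0}, {"dx": 0, "dy": 0, "dz": -0.5, "rx": 0, "ry": 0, "rz": 0}, {"dx": 0, "dy": 0, "dz": -0.4, "rx": 0, "ry": 0, "rz": 0}, {"dx": 0, "dy": 0, "dz": -0.3, "rx": 0, "ry": 0, "rz": 0}, {"dx": 0, "dy": 0, "dz": -0.08, "rx": 0, "ry": 0, "rz": 0}, {"dx": 0, "dy": 0, "dz": 0, "rx": 0, "ry": 0, "rz": 0}])

```text
t: 40.45
tcp_pos: [0.4013, -0.3037, 0.0096]
tool_rot: [0.997, 0.08, 0.0, 0.0]
force: [0.6, -0.1, -0.2]
finger_gap: 0.799
gripper_force: 0.0
```

Request:
move_arm(targets=[{"dx": 0, "dy": 0, "dz": 0, "rx": 0, "ry": 0, "rz": 0}, {"dx": 0, "dy": 0, "dz": 0, "rx": 0, "ry": 0, "rz": 0}, {"dx": 0, "dy": 0, "dz": 0, "rx": 0, "ry": 0, "rz": 0}, {"dx": 0, "dy": 0, "dz": 0, "rx": 0, "ry": 0, "rz": 0}, {"dx": 0, "dy": 0, "dz": 0, "rx": 0, "ry": 0, "rz": 0}, {"dx": 0, "dy": 0, "dz": 0, "rx": 0, "ry": 0, "rz": 0}, {"dx": 0, "dy": 0, "dz": 0, "rx": 0, "ry": 0, "rz": 0}, {"dx": 0, "dy": 0, "dz": 0, "rx": 0, "ry": 0, "rz": 0}, {"dx": 0, "dy": 0, "dz": 0, "rx": 0, "ry": 0, "rz": 0}, {"dx": 0, "dy": 0, "dz": 0, "rx": 0, "ry": 0, "rz": 0}], claw=30, newtons=25)

```text
t: 41.7
tcp_pos: [0.4014, -0.3038, 0.0101]
tool_rot: [0.997, 0.08, 0.0, 0.0]
force: [-1.1, 0.9, 5.7]
finger_gap: 0.443
gripper_force: 25.1
```

Request:
move_arm(targets=[{"dx": 0, "dy": 0, "dz": 0.5, "rx": 0, "ry": 0, "rz": 0}, {"dx": 0, "dy": 0, "dz": 1, "rx": 0, "ry": 0, "rz": 0}, {"dx": 0, "dy": 0, "dz": 1, "rx": 0, "ry": 0, "rz": 0}, {"dx": 0, "dy": 0, "dz": 1, "rx": 0, "ry": 0, "rz": 0}, {"dx": 0, "dy": 0, "dz": 1, "rx": 0, "ry": 0, "rz": 0}, {"dx": 0, "dy": 0, "dz": 1, "rx": 0, "ry": 0, "rz": 0}, {"dx": 0, "dy": 0, "dz": 0.5, "rx": 0, "ry": 0, "rz": 0}, {"dx": 0.5, "dy": 0, "dz": 0, "rx": 0, "ry": 0, "rz": 0}, {"dx": 1, "dy": 0, "dz": 0, "rx": 0, "ry": 0, "rz": 0}, {"dx": 1, "dy": -0.3, "dz": 0, "rx": 0, "ry": 0, "rz": 0}])

```text
t: 42.95
tcp_pos: [0.4645, -0.3102, 0.1584]
tool_rot: [0.997, 0.081, -0.001, -0.001]
force: [-0.2, -0.6, -0.9]
finger_gap: 0.448
gripper_force: 25.3
```

Request:
move_arm(targets=[{"dx": 1, "dy": -0.34, "dz": 0, "rx": 0, "ry": 0, "rz": 0}, {"dx": 0.8, "dy": 0, "dz": 0, "rx": 0, "ry": 0, "rz": 0}, {"dx": 0.37, "dy": 0, "dz": 0, "rx": 0, "ry": 0, "rz": 0}, {"dx": 0, "dy": 0, "dz": -0.3, "rx": 0, "ry": 0, "rz": 0}, {"dx": 0, "dy": 0, "dz": -0.4, "rx": 0, "ry": 0, "rz": 0}, {"dx": 0, "dy": 0, "dz": -0.2, "rx": 0, "ry": 0, "rz": 0}, {"dx": 0, "dy": 0, "dz": 0, "rx": 0, "ry": 0, "rz": 0}, {"dx": 0, "dy": 0, "dz": 0, "rx": 0, "ry": 0, "rz": 0}, {"dx": 0, "dy": 0, "dz": 0, "rx": 0, "ry": 0, "rz": 0}, {"dx": 0, "dy": 0, "dz": 0, "rx": 0, "ry": 0, "rz": 0}])

```text
t: 44.2
tcp_pos: [0.5181, -0.3198, 0.1374]
tool_rot: [0.997, 0.08, 0.0, 0.0]
force: [0.2, -0.3, 0.1]
finger_gap: 0.447
gripper_force: 25.3
```

```bash
python3 - <<'E'
from h import *
i=cams.snapshot("side")[:,:,::-1];cv2.imwrite("pics/side5.png",i)
cv2.imwrite("pics/m5.png",cv2.resize(i[105:195,260:360],None,fx=6,fy=6,interpolation=cv2.INTER_CUBIC))
E
```

```text
(no output)
```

View pics/m5.png

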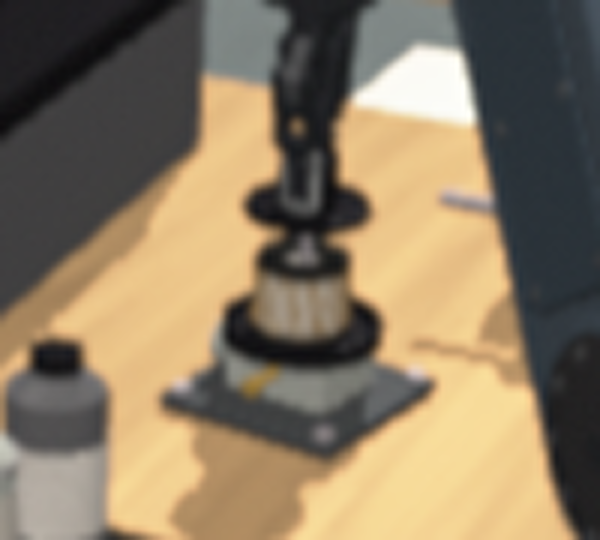

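The cover disc (column 308) is aligned over the stud (column 304). Lowering it.

Request:
move_arm(targets=[{"dx": 0, "dy": 0, "dz": -0.2, "rx": 0, "ry": 0, "rz": 0}, {"dx": 0, "dy": 0, "dz": -0.2, "rx": 0, "ry": 0, "rz": 0}, {"dx": 0, "dy": 0, "dz": -0.2, "rx": 0, "ry": 0, "rz": 0}, {"dx": 0, "dy": 0, "dz": -0.2, "rx": 0, "ry": 0, "rz": 0}, {"dx": 0, "dy": 0, "dz": -0.14, "rx": 0, "ry": 0, "rz": 0}, {"dx": 0, "dy": 0, "dz": -0.08, "rx": 0, "ry": 0, "rz": 0}, {"dx": 0, "dy": 0, "dz": -0.06, "rx": 0, "ry": 0, "rz": 0}, {"dx": 0, "dy": 0, "dz": 0, "rx": 0, "ry": 0, "rz": 0}, {"dx": 0, "dy": 0, "dz": 0, "rx": 0, "ry": 0, "rz": 0}, {"dx": 0, "dy": 0, "dz": 0, "rx": 0, "ry": 0, "rz": 0}])

```text
t: 45.5
tcp_pos: [0.5181, -0.3197, 0.1102]
tool_rot: [0.997, 0.08, 0.0, 0.0]
force: [-0.3, -0.6, 0.4]
finger_gap: 0.444
gripper_force: 25.4
```

Request:
move_arm(targets=[{"dx": 0, "dy": 0, "dz": 0, "rx": 0, "ry": 0, "rz": 0}, {"dx": 0, "dy": 0, "dz": 0, "rx": 0, "ry": 0, "rz": 0}, {"dx": 0, "dy": 0, "dz": 0, "rx": 0, "ry": 0, "rz": 0}, {"dx": 0, "dy": 0, "dz": 0.3, "rx": 0, "ry": 0, "rz": 0}, {"dx": 0, "dy": 0, "dz": 0.7, "rx": 0, "ry": 0, "rz": 0}, {"dx": 0, "dy": 0, "dz": 1, "rx": 0, "ry": 0, "rz": 0}, {"dx": 0, "dy": 0, "dz": 1, "rx": 0, "ry": 0, "rz": 0}, {"dx": 0, "dy": 0, "dz": 0.6, "rx": 0, "ry": 0, "rz": 0}, {"dx": 0, "dy": 0.3, "dz": 0, "rx": 0, "ry": 0, "rz": 0}, {"dx": 0.1, "dy": 0.7, "dz": 0, "rx": 0, "ry": 0, "rz": 0}], claw=75)

```text
t: 46.75
tcp_pos: [0.5199, -0.2938, 0.1995]
tool_rot: [0.997, 0.08, -0.0, -0.001]
force: [0.6, 0.1, -0.5]
finger_gap: 0.752
gripper_force: 0.0
```

Request:
move_arm(targets=[{"dx": 0.2, "dy": 1, "dz": 0, "rx": 0, "ry": 0, "rz": 0}, {"dx": 0.2, "dy": 1, "dz": 0, "rx": 0, "ry": 0, "rz": 0}, {"dx": 0.2, "dy": 1, "dz": 0, "rx": 0, "ry": 0, "rz": 0}, {"dx": 0.2, "dy": 1, "dz": 0, "rx": 0, "ry": 0, "rz": 0}, {"dx": 0.2, "dy": 1, "dz": 0, "rx": 0, "ry": 0, "rz": 0}, {"dx": 0.2, "dy": 1, "dz": 0, "rx": 0, "ry": 0, "rz": 0}, {"dx": 0.2, "dy": 1, "dz": 0, "rx": 0, "ry": 0, "rz": 0}, {"dx": 0.14, "dy": 1, "dz": 0, "rx": 0, "ry": 0, "rz": 0}, {"dx": 0, "dy": 1, "dz": 0, "rx": 0, "ry": 0, "rz": 0}, {"dx": 0, "dy": 0.54, "dz": 0, "rx": 0, "ry": 0, "rz": 0}], claw=92)

```text
t: 48.0
tcp_pos: [0.5576, -0.0536, 0.1989]
tool_rot: [0.997, 0.081, -0.002, -0.001]
force: [0.2, 0.3, -0.3]
finger_gap: 0.919
gripper_force: 0.0
```

```bash
python3 - <<'E'
from h import *
i=cams.snapshot("side")[:,:,::-1];cv2.imwrite("pics/side6.png",i)
cv2.imwrite("pics/m6.png",cv2.resize(i[105:235,200:360],None,fx=4.5,fy=4.5,interpolation=cv2.INTER_CUBIC))
E
```

```text
(no output)
```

View pics/m6.png

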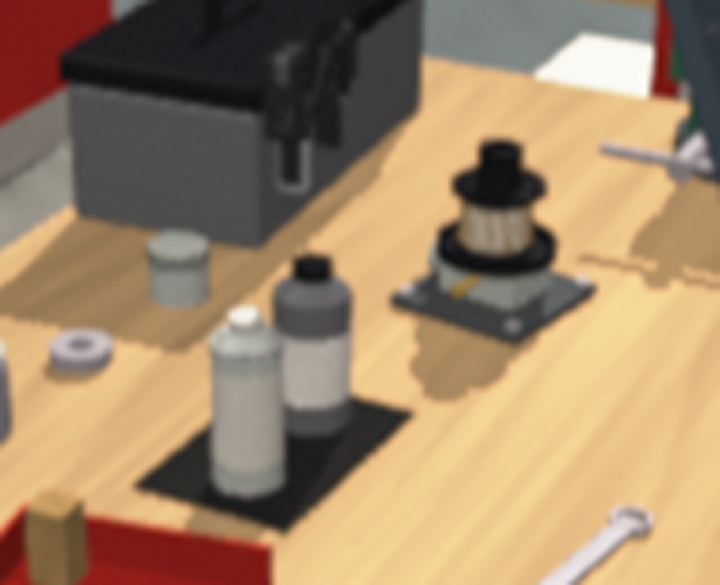

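The cover lies flat on the filter at (498,190). The bottle (312,350) and can (247,410) are upright. I'll pick up the bottle for its return.

Request:
move_arm(targets=[{"dx": 0, "dy": 0, "dz": -0.4, "rx": 0, "ry": 0, "rz": 0}, {"dx": 0, "dy": 0, "dz": -0.8, "rx": 0, "ry": 0, "rz": 0}, {"dx": 0, "dy": 0, "dz": -0.8, "rx": 0, "ry": 0, "rz": 0}, {"dx": 0, "dy": 0, "dz": -0.7, "rx": 0, "ry": 0, "rz": 0}, {"dx": 0, "dy": 0, "dz": -0.6, "rx": 0, "ry": 0, "rz": 0}, {"dx": 0, "dy": 0, "dz": -0.5, "rx": 0, "ry": 0, "rz": 0}, {"dx": 0, "dy": 0, "dz": -0.5, "rx": 0, "ry": 0, "rz": 0}, {"dx": 0, "dy": 0, "dz": -0.55, "rx": 0, "ry": 0, "rz": 0}, {"dx": 0, "dy": 0, "dz": 0, "rx": 0, "ry": 0, "rz": 0}, {"dx": 0, "dy": 0, "dz": 0, "rx": 0, "ry": 0, "rz": 0}])

```text
t: 49.3
tcp_pos: [0.5592, -0.0562, 0.079]
tool_rot: [0.997, 0.08, 0.0, 0.0]
force: [-0.1, 0.1, -0.1]
finger_gap: 0.917
gripper_force: 0.0
```

Request:
move_arm(targets=[{"dx": 0, "dy": 0, "dz": 0, "rx": 0, "ry": 0, "rz": 0}, {"dx": 0, "dy": 0, "dz": 0, "rx": 0, "ry": 0, "rz": 0}, {"dx": 0, "dy": 0, "dz": 0, "rx": 0, "ry": 0, "rz": 0}, {"dx": 0, "dy": 0, "dz": 0, "rx": 0, "ry": 0, "rz": 0}, {"dx": 0, "dy": 0, "dz": 0, "rx": 0, "ry": 0, "rz": 0}, {"dx": 0, "dy": 0, "dz": 0, "rx": 0, "ry": 0, "rz": 0}, {"dx": 0, "dy": 0, "dz": 0, "rx": 0, "ry": 0, "rz": 0}, {"dx": 0, "dy": 0, "dz": 0, "rx": 0, "ry": 0, "rz": 0}, {"dx": 0, "dy": 0, "dz": 0, "rx": 0, "ry": 0, "rz": 0}, {"dx": 0, "dy": 0, "dz": 0, "rx": 0, "ry": 0, "rz": 0}], claw=50, newtons=45)

```text
t: 50.55
tcp_pos: [0.5594, -0.0559, 0.0798]
tool_rot: [0.997, 0.08, 0.001, 0.0]
force: [-1.4, 3.0, 5.5]
finger_gap: 0.689
gripper_force: 48.1
```

Request:
move_arm(targets=[{"dx": 0, "dy": 0, "dz": 0.5, "rx": 0, "ry": 0, "rz": 0}, {"dx": 0, "dy": 0, "dz": 1, "rx": 0, "ry": 0, "rz": 0}, {"dx": 0, "dy": 0, "dz": 1, "rx": 0, "ry": 0, "rz": 0}, {"dx": 0, "dy": 0, "dz": 1, "rx": 0, "ry": 0, "rz": 0}, {"dx": 0, "dy": 0, "dz": 1, "rx": 0, "ry": 0, "rz": 0}, {"dx": 0, "dy": 0, "dz": 1, "rx": 0, "ry": 0, "rz": 0}, {"dx": 0, "dy": 0, "dz": 0.9, "rx": 0, "ry": 0, "rz": 0}, {"dx": 0, "dy": 0.5, "dz": 0, "rx": 0, "ry": 0, "rz": 0}, {"dx": 0, "dy": 0.8, "dz": 0, "rx": 0, "ry": 0, "rz": 0}, {"dx": 0, "dy": 1, "dz": 0, "rx": 0, "ry": 0, "rz": 0}])

```text
t: 51.8
tcp_pos: [0.5576, 0.0032, 0.2372]
tool_rot: [0.997, 0.08, -0.002, -0.001]
force: [0.2, 0.3, -3.5]
finger_gap: 0.686
gripper_force: 49.7
```

Request:
move_arm(targets=[{"dx": -0.2, "dy": 1, "dz": 0, "rx": 0, "ry": 0, "rz": 0}, {"dx": -0.2, "dy": 1, "dz": 0, "rx": 0, "ry": 0, "rz": 0}, {"dx": -0.2, "dy": 1, "dz": 0, "rx": 0, "ry": 0, "rz": 0}, {"dx": -0.2, "dy": 1, "dz": 0, "rx": 0, "ry": 0, "rz": 0}, {"dx": -0.2, "dy": 1, "dz": 0, "rx": 0, "ry": 0, "rz": 0}, {"dx": -0.2, "dy": 1, "dz": 0, "rx": 0, "ry": 0, "rz": 0}, {"dx": -0.2, "dy": 1, "dz": 0, "rx": 0, "ry": 0, "rz": 0}, {"dx": -0.2, "dy": 1, "dz": 0, "rx": 0, "ry": 0, "rz": 0}, {"dx": -0.2, "dy": 1, "dz": 0, "rx": 0, "ry": 0, "rz": 0}, {"dx": -0.1, "dy": 0.9, "dz": 0, "rx": 0, "ry": 0, "rz": 0}])

```text
t: 53.05
tcp_pos: [0.509, 0.2508, 0.2369]
tool_rot: [0.997, 0.081, -0.002, 0.0]
force: [0.8, 0.3, -4.0]
finger_gap: 0.689
gripper_force: 49.7
```

Request:
move_arm(targets=[{"dx": 0, "dy": 0.6, "dz": 0, "rx": 0, "ry": 0, "rz": 0}, {"dx": 0, "dy": 0.3, "dz": 0, "rx": 0, "ry": 0, "rz": 0}, {"dx": 0, "dy": 0, "dz": -0.7, "rx": 0, "ry": 0, "rz": 0}, {"dx": 0, "dy": 0, "dz": -1, "rx": 0, "ry": 0, "rz": 0}, {"dx": 0, "dy": 0, "dz": -1, "rx": 0, "ry": 0, "rz": 0}, {"dx": 0, "dy": 0, "dz": -1, "rx": 0, "ry": 0, "rz": 0}, {"dx": 0, "dy": 0, "dz": -1, "rx": 0, "ry": 0, "rz": 0}, {"dx": 0, "dy": 0, "dz": -0.8, "rx": 0, "ry": 0, "rz": 0}, {"dx": 0, "dy": 0, "dz": -0.5, "rx": 0, "ry": 0, "rz": 0}, {"dx": 0, "dy": 0, "dz": -0.15, "rx": 0, "ry": 0, "rz": 0}])

```text
t: 54.3
tcp_pos: [0.5113, 0.2711, 0.0843]
tool_rot: [0.997, 0.08, -0.001, 0.0]
force: [0.5, 0.6, -3.2]
finger_gap: 0.691
gripper_force: 49.7
```

Request:
move_arm(targets=[{"dx": 0, "dy": 0, "dz": -0.06, "rx": 0, "ry": 0, "rz": 0}, {"dx": 0, "dy": 0, "dz": -0.05, "rx": 0, "ry": 0, "rz": 0}, {"dx": 0, "dy": 0, "dz": 0, "rx": 0, "ry": 0, "rz": 0}, {"dx": 0, "dy": 0, "dz": 0, "rx": 0, "ry": 0, "rz": 0}, {"dx": 0, "dy": 0, "dz": 0, "rx": 0, "ry": 0, "rz": 0}, {"dx": 0, "dy": 0, "dz": 0, "rx": 0, "ry": 0, "rz": 0}, {"dx": 0, "dy": 0, "dz": 0, "rx": 0, "ry": 0, "rz": 0}, {"dx": 0, "dy": 0, "dz": 0, "rx": 0, "ry": 0, "rz": 0}, {"dx": 0, "dy": 0, "dz": 0, "rx": 0, "ry": 0, "rz": 0}, {"dx": 0, "dy": 0, "dz": 0, "rx": 0, "ry": 0, "rz": 0}])

```text
t: 55.55
tcp_pos: [0.5115, 0.2714, 0.0823]
tool_rot: [0.997, 0.08, -0.0, -0.0]
force: [-0.2, -0.0, -4.3]
finger_gap: 0.686
gripper_force: 49.7
```

Request:
move_arm(targets=[{"dx": 0, "dy": 0, "dz": -0.04, "rx": 0, "ry": 0, "rz": 0}, {"dx": 0, "dy": 0, "dz": -0.04, "rx": 0, "ry": 0, "rz": 0}, {"dx": 0, "dy": 0, "dz": -0.04, "rx": 0, "ry": 0, "rz": 0}, {"dx": 0, "dy": 0, "dz": -0.02, "rx": 0, "ry": 0, "rz": 0}, {"dx": 0, "dy": 0, "dz": 0, "rx": 0, "ry": 0, "rz": 0}, {"dx": 0, "dy": 0, "dz": 0, "rx": 0, "ry": 0, "rz": 0}, {"dx": 0, "dy": 0, "dz": 0, "rx": 0, "ry": 0, "rz": 0}, {"dx": 0, "dy": 0, "dz": 0, "rx": 0, "ry": 0, "rz": 0}, {"dx": 0, "dy": 0, "dz": 0, "rx": 0, "ry": 0, "rz": 0}, {"dx": 0, "dy": 0, "dz": 0, "rx": 0, "ry": 0, "rz": 0}])

```text
t: 56.8
tcp_pos: [0.5119, 0.2715, 0.0798]
tool_rot: [0.997, 0.08, 0.001, -0.0]
force: [-2.5, 0.4, 5.0]
finger_gap: 0.687
gripper_force: 50.3
```

Request:
move_arm(targets=[{"dx": 0, "dy": 0, "dz": 0, "rx": 0, "ry": 0, "rz": 0}, {"dx": 0, "dy": 0, "dz": 0, "rx": 0, "ry": 0, "rz": 0}, {"dx": 0, "dy": 0, "dz": 0, "rx": 0, "ry": 0, "rz": 0}, {"dx": 0, "dy": 0, "dz": 0.3, "rx": 0, "ry": 0, "rz": 0}, {"dx": 0, "dy": 0, "dz": 0.7, "rx": 0, "ry": 0, "rz": 0}, {"dx": 0, "dy": 0, "dz": 1, "rx": 0, "ry": 0, "rz": 0}, {"dx": 0, "dy": 0, "dz": 1, "rx": 0, "ry": 0, "rz": 0}, {"dx": 0, "dy": 0, "dz": 1, "rx": 0, "ry": 0, "rz": 0}, {"dx": 0, "dy": 0, "dz": 0, "rx": 0, "ry": 0, "rz": 0}, {"dx": 0, "dy": -0.5, "dz": 0, "rx": 0, "ry": 0, "rz": 0}], claw=90)

```text
t: 58.05
tcp_pos: [0.5111, 0.2589, 0.1789]
tool_rot: [0.997, 0.081, 0.0, -0.0]
force: [-0.5, -0.1, -0.1]
finger_gap: 0.898
gripper_force: 0.0
```

Request:
move_arm(targets=[{"dx": 0.2, "dy": -1, "dz": 0, "rx": 0, "ry": 0, "rz": 0}, {"dx": 0.2, "dy": -1, "dz": 0, "rx": 0, "ry": 0, "rz": 0}, {"dx": 0.2, "dy": -1, "dz": 0, "rx": 0, "ry": 0, "rz": 0}, {"dx": 0.2, "dy": -1, "dz": 0, "rx": 0, "ry": 0, "rz": 0}, {"dx": 0.2, "dy": -1, "dz": 0, "rx": 0, "ry": 0, "rz": 0}, {"dx": 0.2, "dy": -1, "dz": 0, "rx": 0, "ry": 0, "rz": 0}, {"dx": 0.2, "dy": -1, "dz": 0, "rx": 0, "ry": 0, "rz": 0}, {"dx": 0.2, "dy": -1, "dz": 0, "rx": 0, "ry": 0, "rz": 0}, {"dx": 0.28, "dy": -0.58, "dz": 0, "rx": 0, "ry": 0, "rz": 0}, {"dx": 0, "dy": 0, "dz": 0, "rx": 0, "ry": 0, "rz": 0}])

```text
t: 59.3
tcp_pos: [0.5587, 0.0433, 0.1782]
tool_rot: [0.997, 0.079, -0.0, -0.0]
force: [0.2, 0.2, -0.3]
finger_gap: 0.902
gripper_force: 0.0
```

```bash
python3 - <<'E'
from h import *
# bottle cap / label shift against the start, side view
a=cv2.imread("pics/side0.png");b=cams.snapshot("side")[:,:,::-1].copy();cv2.imwrite("pics/side7.png",b)
for i in(a,b):
    c=blob(i.max(2)<45,(220,203,246,222));m=cv2.moments(c);print(m["m10"]/m["m00"],m["m01"]/m["m00"],m["m00"])
b=cams.snapshot("top")[:,:,::-1].copy();cv2.imwrite("pics/top7.png",b)
E
```

```text
236.82478632478632 210.88319088319088 117.0
236.34534534534532 210.98948948948947 111.0
```

The bottle is back within about 0.5 px of where it started. Now the can.

Request:
move_arm(targets=[{"dx": 0, "dy": 0.04, "dz": -0.5, "rx": 0, "ry": 0, "rz": 0}, {"dx": 0, "dy": 0, "dz": -0.6, "rx": 0, "ry": 0, "rz": 0}, {"dx": 0, "dy": 0, "dz": -0.6, "rx": 0, "ry": 0, "rz": 0}, {"dx": 0, "dy": 0, "dz": -0.5, "rx": 0, "ry": 0, "rz": 0}, {"dx": 0, "dy": 0, "dz": -0.5, "rx": 0, "ry": 0, "rz": 0}, {"dx": 0, "dy": 0, "dz": -0.5, "rx": 0, "ry": 0, "rz": 0}, {"dx": 0, "dy": 0, "dz": -0.5, "rx": 0, "ry": 0, "rz": 0}, {"dx": 0, "dy": 0, "dz": -0.35, "rx": 0, "ry": 0, "rz": 0}, {"dx": 0, "dy": 0, "dz": 0, "rx": 0, "ry": 0, "rz": 0}, {"dx": 0, "dy": 0, "dz": 0, "rx": 0, "ry": 0, "rz": 0}])

```text
t: 60.65
tcp_pos: [0.5588, 0.0453, 0.0778]
tool_rot: [0.997, 0.08, 0.0, 0.0]
force: [-0.1, -0.8, -0.4]
finger_gap: 0.903
gripper_force: 0.0
```

Request:
move_arm(targets=[{"dx": 0, "dy": 0, "dz": 0, "rx": 0, "ry": 0, "rz": 0}, {"dx": 0, "dy": 0, "dz": 0, "rx": 0, "ry": 0, "rz": 0}, {"dx": 0, "dy": 0, "dz": 0, "rx": 0, "ry": 0, "rz": 0}, {"dx": 0, "dy": 0, "dz": 0, "rx": 0, "ry": 0, "rz": 0}, {"dx": 0, "dy": 0, "dz": 0, "rx": 0, "ry": 0, "rz": 0}, {"dx": 0, "dy": 0, "dz": 0, "rx": 0, "ry": 0, "rz": 0}, {"dx": 0, "dy": 0, "dz": 0, "rx": 0, "ry": 0, "rz": 0}, {"dx": 0, "dy": 0, "dz": 0, "rx": 0, "ry": 0, "rz": 0}, {"dx": 0, "dy": 0, "dz": 0, "rx": 0, "ry": 0, "rz": 0}, {"dx": 0, "dy": 0, "dz": 0, "rx": 0, "ry": 0, "rz": 0}], claw=40, newtons=40)

```text
t: 61.9
tcp_pos: [0.5589, 0.0457, 0.0783]
tool_rot: [0.997, 0.08, 0.001, -0.0]
force: [-0.7, 2.0, 5.6]
finger_gap: 0.601
gripper_force: 41.5
```

Request:
move_arm(targets=[{"dx": 0, "dy": 0, "dz": 0.5, "rx": 0, "ry": 0, "rz": 0}, {"dx": 0, "dy": 0, "dz": 1, "rx": 0, "ry": 0, "rz": 0}, {"dx": 0, "dy": 0, "dz": 1, "rx": 0, "ry": 0, "rz": 0}, {"dx": 0, "dy": 0, "dz": 1, "rx": 0, "ry": 0, "rz": 0}, {"dx": 0, "dy": 0, "dz": 1, "rx": 0, "ry": 0, "rz": 0}, {"dx": 0, "dy": 0, "dz": 1, "rx": 0, "ry": 0, "rz": 0}, {"dx": 0, "dy": 0, "dz": 0.9, "rx": 0, "ry": 0, "rz": 0}, {"dx": 0, "dy": 0.5, "dz": 0, "rx": 0, "ry": 0, "rz": 0}, {"dx": 0, "dy": 0.8, "dz": 0, "rx": 0, "ry": 0, "rz": 0}, {"dx": 0, "dy": 1, "dz": 0, "rx": 0, "ry": 0, "rz": 0}])

```text
t: 63.15
tcp_pos: [0.5572, 0.1044, 0.2359]
tool_rot: [0.997, 0.08, -0.002, -0.0]
force: [-0.3, 0.4, -3.0]
finger_gap: 0.603
gripper_force: 42.6
```

Request:
move_arm(targets=[{"dx": -0.2, "dy": 1, "dz": 0, "rx": 0, "ry": 0, "rz": 0}, {"dx": -0.3, "dy": 1, "dz": 0, "rx": 0, "ry": 0, "rz": 0}, {"dx": -0.3, "dy": 1, "dz": 0, "rx": 0, "ry": 0, "rz": 0}, {"dx": -0.3, "dy": 1, "dz": 0, "rx": 0, "ry": 0, "rz": 0}, {"dx": -0.3, "dy": 1, "dz": 0, "rx": 0, "ry": 0, "rz": 0}, {"dx": -0.3, "dy": 1, "dz": 0, "rx": 0, "ry": 0, "rz": 0}, {"dx": -0.3, "dy": 1, "dz": 0, "rx": 0, "ry": 0, "rz": 0}, {"dx": -0.3, "dy": 1, "dz": 0, "rx": 0, "ry": 0, "rz": 0}, {"dx": -0.18, "dy": 1, "dz": 0, "rx": 0, "ry": 0, "rz": 0}, {"dx": 0, "dy": 0.8, "dz": 0, "rx": 0, "ry": 0, "rz": 0}])

```text
t: 64.4
tcp_pos: [0.4944, 0.3496, 0.2358]
tool_rot: [0.997, 0.081, -0.002, 0.0]
force: [0.0, -0.5, -2.9]
finger_gap: 0.603
gripper_force: 42.6
```

Request:
move_arm(targets=[{"dx": 0, "dy": 0.48, "dz": 0, "rx": 0, "ry": 0, "rz": 0}, {"dx": 0, "dy": 0, "dz": 0, "rx": 0, "ry": 0, "rz": 0}, {"dx": 0, "dy": 0, "dz": -0.7, "rx": 0, "ry": 0, "rz": 0}, {"dx": 0, "dy": 0, "dz": -1, "rx": 0, "ry": 0, "rz": 0}, {"dx": 0, "dy": 0, "dz": -1, "rx": 0, "ry": 0, "rz": 0}, {"dx": 0, "dy": 0, "dz": -1, "rx": 0, "ry": 0, "rz": 0}, {"dx": 0, "dy": 0, "dz": -1, "rx": 0, "ry": 0, "rz": 0}, {"dx": 0, "dy": 0, "dz": -0.8, "rx": 0, "ry": 0, "rz": 0}, {"dx": 0, "dy": 0, "dz": -0.4, "rx": 0, "ry": 0, "rz": 0}, {"dx": 0, "dy": 0, "dz": -0.15, "rx": 0, "ry": 0, "rz": 0}])

```text
t: 65.65
tcp_pos: [0.4967, 0.3593, 0.086]
tool_rot: [0.997, 0.08, -0.0, 0.0]
force: [-0.3, -0.5, -3.2]
finger_gap: 0.597
gripper_force: 42.7
```

Request:
move_arm(targets=[{"dx": 0, "dy": 0, "dz": -0.08, "rx": 0, "ry": 0, "rz": 0}, {"dx": 0, "dy": 0, "dz": -0.06, "rx": 0, "ry": 0, "rz": 0}, {"dx": 0, "dy": 0, "dz": -0.06, "rx": 0, "ry": 0, "rz": 0}, {"dx": 0, "dy": 0, "dz": 0, "rx": 0, "ry": 0, "rz": 0}, {"dx": 0, "dy": 0, "dz": 0, "rx": 0, "ry": 0, "rz": 0}, {"dx": 0, "dy": 0, "dz": 0, "rx": 0, "ry": 0, "rz": 0}, {"dx": 0, "dy": 0, "dz": 0, "rx": 0, "ry": 0, "rz": 0}, {"dx": 0, "dy": 0, "dz": 0, "rx": 0, "ry": 0, "rz": 0}, {"dx": 0, "dy": 0, "dz": 0, "rx": 0, "ry": 0, "rz": 0}, {"dx": 0, "dy": 0, "dz": 0, "rx": 0, "ry": 0, "rz": 0}])

```text
t: 66.9
tcp_pos: [0.4965, 0.3599, 0.0813]
tool_rot: [0.997, 0.08, -0.0, -0.0]
force: [0.2, 0.2, -3.5]
finger_gap: 0.597
gripper_force: 42.7
```

Request:
move_arm(targets=[{"dx": 0, "dy": 0, "dz": -0.05, "rx": 0, "ry": 0, "rz": 0}, {"dx": 0, "dy": 0, "dz": -0.05, "rx": 0, "ry": 0, "rz": 0}, {"dx": 0, "dy": 0, "dz": -0.04, "rx": 0, "ry": 0, "rz": 0}, {"dx": 0, "dy": 0, "dz": 0, "rx": 0, "ry": 0, "rz": 0}, {"dx": 0, "dy": 0, "dz": 0, "rx": 0, "ry": 0, "rz": 0}, {"dx": 0, "dy": 0, "dz": 0, "rx": 0, "ry": 0, "rz": 0}, {"dx": 0, "dy": 0, "dz": 0, "rx": 0, "ry": 0, "rz": 0}, {"dx": 0, "dy": 0, "dz": 0, "rx": 0, "ry": 0, "rz": 0}, {"dx": 0, "dy": 0, "dz": 0, "rx": 0, "ry": 0, "rz": 0}, {"dx": 0, "dy": 0, "dz": 0, "rx": 0, "ry": 0, "rz": 0}])

```text
t: 68.15
tcp_pos: [0.4968, 0.36, 0.0783]
tool_rot: [0.997, 0.08, 0.0, -0.0]
force: [-0.8, -1.0, 5.4]
finger_gap: 0.598
gripper_force: 43.1
```

Request:
move_arm(targets=[{"dx": 0, "dy": 0, "dz": 0, "rx": 0, "ry": 0, "rz": 0}, {"dx": 0, "dy": 0, "dz": 0, "rx": 0, "ry": 0, "rz": 0}, {"dx": 0, "dy": 0, "dz": 0, "rx": 0, "ry": 0, "rz": 0}, {"dx": 0, "dy": 0, "dz": 0.3, "rx": 0, "ry": 0, "rz": 0}, {"dx": 0, "dy": 0, "dz": 0.7, "rx": 0, "ry": 0, "rz": 0}, {"dx": 0, "dy": 0, "dz": 1, "rx": 0, "ry": 0, "rz": 0}, {"dx": 0, "dy": 0, "dz": 1, "rx": 0, "ry": 0, "rz": 0}, {"dx": 0, "dy": 0, "dz": 1, "rx": 0, "ry": 0, "rz": 0}, {"dx": 0, "dy": 0, "dz": 1, "rx": 0, "ry": 0, "rz": 0}, {"dx": 0, "dy": 0, "dz": 0.5, "rx": 0, "ry": 0, "rz": 0}], claw=88)

```text
t: 69.4
tcp_pos: [0.4973, 0.3603, 0.2182]
tool_rot: [0.997, 0.08, 0.002, -0.001]
force: [-0.2, 0.2, 0.2]
finger_gap: 0.878
gripper_force: 0.0
```

Request:
move_arm(targets=[{"dx": 0, "dy": -1, "dz": 0, "rx": 0, "ry": 0, "rz": 0}, {"dx": 0, "dy": -1, "dz": 0, "rx": 0, "ry": 0, "rz": 0}, {"dx": 0, "dy": -1, "dz": 0, "rx": 0, "ry": 0, "rz": 0}, {"dx": 0, "dy": -1, "dz": 0, "rx": 0, "ry": 0, "rz": 0}, {"dx": 0, "dy": -1, "dz": 0, "rx": 0, "ry": 0, "rz": 0}, {"dx": 0, "dy": -1, "dz": 0, "rx": 0, "ry": 0, "rz": 0}, {"dx": 0, "dy": -1, "dz": 0, "rx": 0, "ry": 0, "rz": 0}, {"dx": 0, "dy": -1, "dz": 0, "rx": 0, "ry": 0, "rz": 0}, {"dx": 0, "dy": -1, "dz": 0, "rx": 0, "ry": 0, "rz": 0}, {"dx": 0, "dy": -1, "dz": 0, "rx": 0, "ry": 0, "rz": 0}])

```text
t: 70.65
tcp_pos: [0.4963, 0.1091, 0.2156]
tool_rot: [0.997, 0.08, -0.0, -0.0]
force: [0.8, 0.4, 0.5]
finger_gap: 0.883
gripper_force: 0.0
```

```bash
python3 - <<'E'
from h import *
i=cams.snapshot("side")[:,:,::-1];cv2.imwrite("pics/side8.png",i)
j=cams.snapshot("top")[:,:,::-1];cv2.imwrite("pics/top8.png",j)
o=np.zeros((450,790,3),np.uint8)
o[:,:450]=cv2.resize(i[120:300,155:335],(450,450),interpolation=cv2.INTER_CUBIC)
z=cv2.imread("pics/top0.png")
o[:216,460:760]=cv2.resize(z[140:230,115:240],(300,216));o[220:436,460:760]=cv2.resize(j[140:230,115:240],(300,216))
cv2.imwrite("pics/m8.png",o)
for n,im in(("0",cv2.imread("pics/side0.png")),("8",i)):
    c=blob(im.min(2)>185,(205,215,235,240));m=cv2.moments(c);print(n,m["m10"]/m["m00"],m["m01"]/m["m00"],m["m00"])
E
```

```text
0 216.9673202614379 227.86928104575162 25.5
8 216.88 227.46 25.0
```

View pics/m8.png

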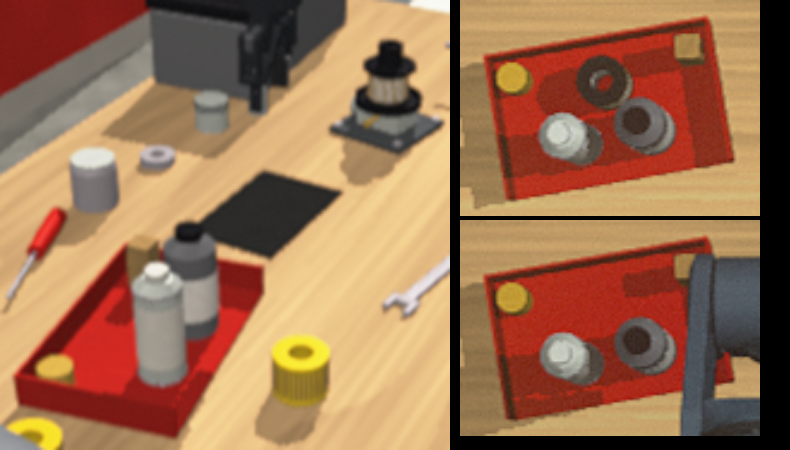

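The can (565,135 before, 563,353 after, with the lower crop shifted by 220) and the bottle are back on their spots. The filter and cover are stacked on the cleaner, and nothing is touching the robot. Handing in.

```bash
python3 -c "
from station import order
print(order.sign_off())"
```

```text
the job is handed in; nothing more can be done
None
```

The job is handed in (no verdict was returned): in the last pictures the filter and cover sit on the stud, the can and bottle stand upright within about 2 mm of where they started, and the tin and box look undisturbed.

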